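# Set up the necklace display

## Task

Set up the necklace stand: take every T-bar post there is out of the rack, pass it down through both decks of the stand at the hole with the frame of its own colour, and turn it until its flat tang finds the hidden slot and the post drops fully home. Also lay the price-card ledge on the table with one long edge flush along the front edge of the stand's base (the long side facing the robot), about centred. Leave the bowl, the trinket box and the jar where they are.

Things in the scene. Friction and masses are not known exactly. Their poses are not given: they have to be found in the camera images.
- post_red: T-bar post, red crossbar, 0.2 kg; may be absent. Origin: centre of its underside; z up. Steel tang 18 (x) by 9 (y) mm to z = 32, round shaft 20 mm wide to z = 105, crossbar 80 (x) by 16 (y) mm, z = 105 to 127: grip its middle from above, jaws along y. The crossbar points along the tang's wide side; a half turn fits as well. Starts upright in the rack.
- post_blue: T-bar post, blue crossbar, 0.2 kg; may be absent. Origin: centre of its underside; z up. Steel tang 18 (x) by 9 (y) mm to z = 32, round shaft 20 mm wide to z = 105, crossbar 80 (x) by 16 (y) mm, z = 105 to 127: grip its middle from above, jaws along y. The crossbar points along the tang's wide side; a half turn fits as well. Starts upright in the rack.
- post_yellow: T-bar post, yellow crossbar, 0.2 kg; may be absent. Origin: centre of its underside; z up. Steel tang 18 (x) by 9 (y) mm to z = 32, round shaft 20 mm wide to z = 105, crossbar 80 (x) by 16 (y) mm, z = 105 to 127: grip its middle from above, jaws along y. The crossbar points along the tang's wide side; a half turn fits as well. Starts upright in the rack.
- post_green: T-bar post, green crossbar, 0.2 kg; may be absent. Origin: centre of its underside; z up. Steel tang 18 (x) by 9 (y) mm to z = 32, round shaft 20 mm wide to z = 105, crossbar 80 (x) by 16 (y) mm, z = 105 to 127: grip its middle from above, jaws along y. The crossbar points along the tang's wide side; a half turn fits as well. Starts upright in the rack.
- marker_red: flat red square frame, 54 mm, fixed on the stand's upper deck round one hole: the station of the red post (which hole varies). Origin on the hole's axis at the deck's upper face, z = 95 mm.
- marker_blue: flat blue square frame, 54 mm, fixed on the stand's upper deck round one hole: the station of the blue post (which hole varies). Origin on the hole's axis at the deck's upper face, z = 95 mm.
- marker_yellow: flat yellow square frame, 54 mm, fixed on the stand's upper deck round one hole: the station of the yellow post (which hole varies). Origin on the hole's axis at the deck's upper face, z = 95 mm.
- marker_green: flat green square frame, 54 mm, fixed on the stand's upper deck round one hole: the station of the green post (which hole varies). Origin on the hole's axis at the deck's upper face, z = 95 mm.
- stand: fixed wooden display stand, origin: centre of its underside, front to -x, long along y. Base plate 130 (x) by 320 (y) by 12 mm: front edge at x = -65 mm. On it a closed plinth 70 by 300 mm, top at z = 50, and an open-sided upper deck 70 by 300, z = 85 to 95, on end cheeks at y = +-146. Stations at x = 0, y = -120, -40, 40, 120: round holes, 22 mm, in line through upper deck and plinth top.
- slots (a point): point in the plinth on the stand's middle line x = y = 0, at z = 40 mm. Under each station's holes a fixed block hides a slot 21 by 12 mm from z = 40 to 12. Its long side points within 35 degrees either way of the stand's x axis, different per station, not readable from outside. A misturned post rests with its underside at z = 40; in line within 6 degrees it can go down to z = 12: fully home.
- rack: plywood block, fixed, 90 (x) by 265 (y) by 60 mm high, origin at the centre of its underside; four round pockets, 24 mm wide, at y = -105, -35, 35, 105 mm, floors at z = 10 mm, where the posts wait. A post clears it with its underside above z = 60 mm.
- ledge: loose wooden price-card ledge, 0.25 kg: flat board 60 (x) by 200 (y) by 10 mm, straight long edges, origin at the centre of its underside; in its middle a dark grip block 18 (x) by 26 (y) mm, z = 10 to 60 mm, to take from above, jaws along y. Brass strips on top. Same either way round. It slides on the table when pushed.
- bowl: blue bowl, bystander, 90 mm wide, 45 mm high, origin at the centre of its underside; leave it alone
- trinket_box: wooden trinket box, bystander, 74 by 94 by 52 mm, origin at the centre of its underside; leave it alone
- jar: amber glass jar, bystander, 60 mm wide, 80 mm high, origin at the centre of its underside; leave it alone

How it is judged:
By the outcome, as a careful person would: the job done as asked, in the order asked, and still so for the second after the job is handed in, with the robot touching nothing.
Of post_red, post_blue, post_yellow, post_green only 3 to 4 are there at a start; the rules pass over those that are not, and their reading is None.
At some moment in a run one of ledge may be knocked a few centimetres aside while the robot is not near it.
It also fails if it takes over 210 s, if anything falls off the work surface, if the arm or the gripper's body presses on something with over 40 N, if the wrist force passes 120 N, or if a joint passes its speed limit or range.

## Robot

A 6-joint arm with a two-finger parallel gripper is mounted at the origin on the work surface. World frame = base frame: x ahead of the robot, y to its left, z up, the work surface at z = 0. Lengths are in mm, angles in rad, forces in N, time in s.
With the tool pointing down it reaches from about 350 to 950 mm from the base axis. Payload 17.4 kg.
Tool frame: the origin (TCP) lies at the very end of the fingers, on their centre line; the grasp point (between the pads) lies 19 mm behind it; z points along the fingers, x is the direction in which the jaws open and shut, and the axes are right-handed (so a half turn about z gives the same grasp; the last joint's range is limited). The gripper opens to 93 mm and grips with 3 to 60 N. Pads are 15 mm wide; open, the fingers measure 128 mm over their backs; the gripper's body (75 mm by 188 mm) begins 65 mm behind the grasp point.
Start: joints at [1.189, 0.116, 1.442, -0, 1.584, -0.038], TCP at [227.528, 635.502, 218.646] pointing down, gripper open.
Joint ranges: [-2.83, 2.83], [-0.83, 2.19], [0.07, 2.5], [-1.14, 4.28], [0.01, 3], [-2.97, 2.97]. Speed limits (rad/s): [1.89, 1.89, 2.22, 3.14, 3.14, 3.14].

## Interface

Orientations are given as a 3x3 rotation matrix whose columns are the frame's x, y, z axes.
In Python, from bench import bot gives the robot as it stands. The module is installed in compiled form; this text tells all that it offers.
- The arm moves only by the tool send_rows, never from a script. Its argument "plan" is one flat list of numbers, 7 for each row, row after row: the shift along the world's x, y, z in mm, then the turn, a rotation vector about the world's x, y, z in degrees, then the finger opening in mm, from 0 to 93. In form: [dx, dy, dz, rx, ry, rz, gripper, dx, dy, dz, rx, ry, rz, gripper, ...]. A call has 1 to 8 rows; each row shifts and turns the pose as measured when the row begins; what a row does not reach is not made up. A row lasts 1/12 s, in which the tool goes at most 41.7 mm and 7.16 degrees, less where a joint would pass 70% of its speed; a pose out of reach is approached as far as the arm can. A call is refused whole if a number of a shift passes 41.7 or a number of a turn 7.16, either way. A call with a gripper value outside its range is refused whole. The fingers move at their own pace and stop on an object; "squeeze" is the grip in N (left out, the last holds). Time passes only in rows, so rows that do not move let the fingers close. It gives the time, the measured TCP pose, the force and the opening at its end, in the units of the state.
- bot.state(): the state, without advancing time (a new reading comes with each control period).
- bot.snapshot(name): name is "scene" or "top" or "wrist"; returns a dict with "color" (420x560x3 uint8, red, green, blue), "range_z" (420x560 float32, mm along the optical axis (not along the pixel's ray), 0 where there is no reading), "K" (3x3 intrinsics, pixels), "dist_coeffs" ([k1, k2, p1, p2, k3] as OpenCV has them; the pictures are not rectified), "cam_to_world" (4x4, takes a point from camera to world coordinates). Camera axes: x right, y down, z forward; pixel columns grow to the right and rows downward; lengths in mm; the calibration is good to about 2 mm. A picture is of the moment at which its call begins.
- bot.sign_off(): hands the job in, once; it reports no verdict.
The state is a dict: "time": time; "qpos": joint angles; "joint_vel": joint speeds; "joint_torque": joint torques, N m; "tool_pos": TCP position; "tcp_rot": TCP orientation; "ft_force": force on the tool from outside, world axes, zero at the start; "ft_torque": the same for the moment, N m; "finger_gap": finger opening in mm.
Only numpy, scipy, OpenCV 4.12 (cv2) and the standard library are available. Lean on these libraries where they do the work, as an engineer would, in place of code of your own. Each camera call takes 0.05 s, during which the arm holds its last target.

## Working session

There is one attempt and no reset: what is moved stays moved. The work goes in short steps, Python scripts to look and compute and a tool call to move; the robot and the scene stay as the last step left them, time stands still between calls to the robot, and variables do not carry over. Pictures are saved under pics/ and viewed, and the job is handed in when it is done.

Besides the shell and the picture viewer there is one more tool, called in YAML: its name, and indented under it one key for each argument. send_rows: Moves the arm, as the interface text tells. Its arguments: {"type":"object","properties":{"plan":{"type":"array"},"squeeze":{"type":"number"}},"required":["plan"]}

```bash
mkdir -p pics; cat > h.py <<'E'
import numpy as np, cv2
from bench import bot
def snap(n,fn=None):
    s=bot.snapshot(n)
    if fn: cv2.imwrite('pics/'+fn,cv2.cvtColor(s['color'],cv2.COLOR_RGB2BGR))
    return s
def ray(s,uv):
    p=cv2.undistortPoints(np.array(uv,float).reshape(-1,1,2),s['K'],s['dist_coeffs']).reshape(-1,2)
    T=s['cam_to_world']; d=np.c_[p,np.ones(len(p))]@T[:3,:3].T
    return T[:3,3],d
def onplane(s,uv,z):
    o,d=ray(s,uv); t=(z-o[2])/d[:,2]; return o+d*t[:,None]
def depthpts(s,uv):
    o,d=ray(s,uv); uv=np.array(uv).reshape(-1,2).astype(int); z=s['range_z'][uv[:,1],uv[:,0]]
    return o+d*z[:,None]
def cloud(s):
    h,w=s['range_z'].shape; u,v=np.meshgrid(np.arange(w),np.arange(h))
    uv=np.c_[u.ravel(),v.ravel()]; return depthpts(s,uv).reshape(h,w,3)
E
python3 - <<'E'
from h import *
np.set_printoptions(precision=3,suppress=True)
for n in ['scene','top','wrist']:
    s=snap(n,n+'0.png'); print(n,s['K'].tolist(),s['dist_coeffs'],'\n',s['cam_to_world'])
print(bot.state())
E
```

```text
scene [[479.05008256426515, 0.0, 278.2792897418607], [0.0, 479.05008256426515, 210.60742749378775], [0.0, 0.0, 1.0]] [-0.087  0.     0.     0.     0.   ] 
 [[  -0.858    0.426   -0.289  948.501]
 [   0.514    0.694   -0.504  710.181]
 [  -0.014   -0.581   -0.814 1226.279]
 [   0.       0.       0.       1.   ]]
top [[478.89774067143617, 0.0, 282.8201575876518], [0.0, 478.89774067143617, 205.71336949321577], [0.0, 0.0, 1.0]] [-0.032  0.     0.     0.     0.   ] 
 [[   0.003   -0.999    0.05   497.348]
 [  -1.      -0.004   -0.025   20.888]
 [   0.025   -0.05    -0.998 1178.865]
 [   0.       0.       0.       1.   ]]
wrist [[296.9326630240538, 0.0, 275.9395170328018], [0.0, 296.9326630240538, 211.74286020499946], [0.0, 0.0, 1.0]] [-0.003  0.     0.     0.     0.   ] 
 [[  0.336   0.913   0.232 163.942]
 [  0.942  -0.325  -0.084 659.353]
 [ -0.001   0.247  -0.969 383.621]
 [  0.      0.      0.      1.   ]]
{'time': 0.15, 'qpos': array([ 1.189,  0.116,  1.442, -0.   ,  1.584, -0.038]), 'joint_vel': array([-0.   , -0.002, -0.002, -0.   ,  0.001,  0.001]), 'joint_torque': array([  0.001, -72.176, -62.295,   0.078,   0.022,  -0.   ]), 'tool_pos': array([227.475, 635.361, 218.067]), 'tcp_rot': array([[ 0.337,  0.941, -0.   ],
       [ 0.941, -0.337, -0.001],
       [-0.001, -0.   , -1.   ]]), 'ft_force': array([0.318, 0.569, 0.298]), 'ft_torque': array([0.064, 0.013, 0.009]), 'finger_gap': 92.67008557961712}
```

View pics/scene0.png

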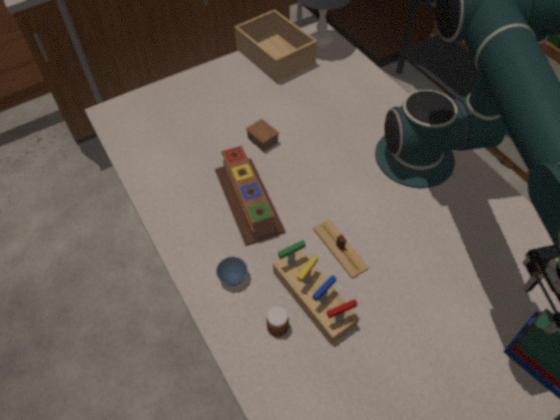

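View pics/top0.png

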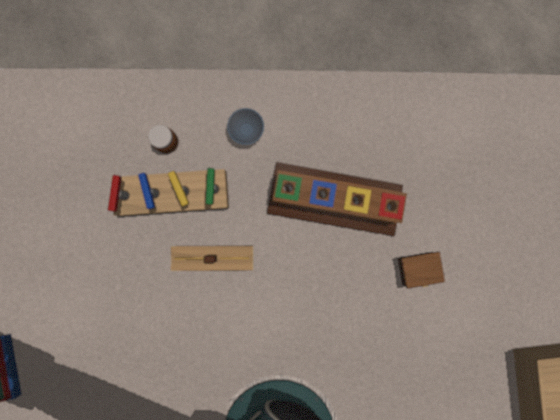

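View pics/wrist0.png

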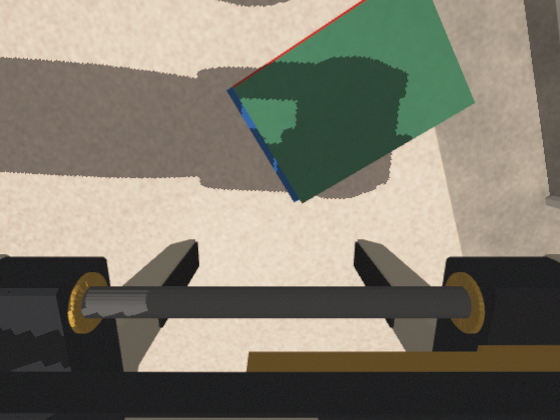

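The images show all four posts standing in the rack. In the top view red is at about (115,193), blue (146,190), yellow (178,189) and green (210,187). The frames on the stand run green, blue, yellow, red from left to right, at about (288,188), (323,193), (358,199) and (392,206). The ledge is at about (211,258). Next I'll measure them.

```bash
cat >> h.py <<'E'
R={'red':[((0,120,60),(8,255,255)),((172,120,60),(180,255,255))],'yellow':[((22,120,80),(35,255,255))],'blue':[((105,110,50),(128,255,255))],'green':[((50,100,30),(85,255,255))]}
def blobs(s,c,amin=25):
    hsv=cv2.cvtColor(s['color'],cv2.COLOR_RGB2HSV)
    m=sum(cv2.inRange(hsv,np.array(a),np.array(b)) for a,b in R[c])
    cs,_=cv2.findContours(m,cv2.RETR_EXTERNAL,cv2.CHAIN_APPROX_NONE)
    out=[]
    for k in cs:
        a=cv2.contourArea(k)
        if a>=amin: out.append((a,cv2.minAreaRect(k),k))
    return sorted(out,key=lambda o:-o[0])
E
python3 - <<'E'
from h import *
np.set_printoptions(precision=1,suppress=True)
for n in ['top','scene']:
    s=snap(n)
    for c in R:
        for a,r,k in blobs(s,c):
            if a>2000: continue
            b=cv2.boxPoints(r)
            ar=max(r[1])/min(r[1]); z=137 if ar>2 else 95
            P=onplane(s,b,z); C=onplane(s,[r[0]],z)[0]
            e=P[1]-P[0]; f=P[2]-P[1]; L=e if np.hypot(*e[:2])>np.hypot(*f[:2]) else f
            print(n,c,a,np.array(r[0]),'z',z,C,'len',np.linalg.norm(e),np.linalg.norm(f),'ang',np.degrees(np.arctan2(L[1],L[0])), 'depth z',depthpts(s,[r[0]])[0])
E
```

```text
top red 546.0 [391.4 205.6] z 95 [ 552.5 -254.    95. ] len 56.845425114982405 56.039469713019166 ang -9.898333568609058 depth z [ 554.7 -265.2   51. ]
top red 259.0 [114.6 193. ] z 137 [575.1 360.6 137. ] len 77.77493414945722 19.955523338769524 ang -6.6053520228048725 depth z [575.2 361.  135.9]
top red 43.0 [  4.5 384.5] z 137 [163.  590.1 137. ] len 11.387934187542543 34.09666842947587 ang -168.57405655744807 depth z [134.1 639.3  47. ]
top yellow 470.5 [357.1 199.2] z 95 [ 566.9 -175.2   95. ] len 53.360692825742504 52.36374103369493 ang -9.67071067465763 depth z [ 570.5 -185.4   38.5]
top yellow 198.5 [178.  188.6] z 137 [585.4 223.2 137. ] len 16.50765363835285 78.70543926463887 ang -156.18128812851614 depth z [585.4 223.2 137.1]
top blue 448.5 [322.6 193.2] z 95 [580.1 -96.5  95. ] len 50.649263872057375 51.024799290898514 ang -99.13908014021295 depth z [ 584.3 -102.4   40.7]
top blue 203.0 [146.6 190.6] z 137 [580.7 291.2 137. ] len 16.60877469989574 77.44338431483361 ang -164.18270601174652 depth z [580.4 290.2 140.9]
top blue 49.0 [ 11.2 382.5] z 137 [167.5 575.8 137. ] le
[... 1483 characters left out ...]
.6  95. ] len 80.583757927875 85.25396617378668 ang 122.07674907112548 depth z [188.9 696.4  83.3]
scene green 204.0 [259.6 211.2] z 95 [594.1 -18.   95. ] len 51.734071833816714 49.4182786031595 ang 171.17844012260997 depth z [579.2 -48.5  47.6]
scene green 92.5 [291.3 248.7] z 137 [595.9 159.  137. ] len 71.80169734046859 16.08824597259411 ang -179.0510009280089 depth z [595.3 158.  135. ]
scene green 64.5 [554.3  37.9] z 95 [-864.2 -145.4   95. ] len 72.36376163381966 53.755226675824346 ang -159.48694221832574 depth z [-1065.1  -240.2   -30.3]
scene green 36.0 [555.5 356.5] z 95 [194.4 739.2  95. ] len 24.283950483007743 38.592522860889055 ang 70.04734062397618 depth z [186.5 739.6  83.1]
```

send_rows:
  plan: [31,-37,16,0,0,2.5,93,31,-37,16,0,0,2.5,93,31,-37,16,0,0,2.5,93,31,-37,16,0,0,2.5,93,31,-37,16,0,0,2.5,93,31,-37,16,0,0,2.5,93,31,-37,10,0,0,2.5,60,31,-37,10,0,0,2.5,60]

```text
time: 0.92
tool_pos: [430.9, 386.5, 312.7]
tcp_rot: [[-0.03, 1.0, -0.001], [1.0, 0.03, -0.007], [-0.007, -0.002, -1.0]]
ft_force: [-0.2, 0.7, -0.4]
finger_gap: 83.9
```

send_rows:
  plan: [31,-35,0,0,0,0,50,31,-35,0,0,0,0,50,20,-30,0,0,0,0,50,0,0,0,0,0,0,50]

```text
time: 1.25
tool_pos: [509.8, 287.3, 315.2]
tcp_rot: [[-0.03, 1.0, 0.003], [1.0, 0.03, -0.006], [-0.006, 0.002, -1.0]]
ft_force: [0.7, 0.7, 0.3]
finger_gap: 57.5
```

```bash
python3 - <<'E'
from h import *
np.set_printoptions(precision=3,suppress=True)
s=snap('wrist','w1.png'); st=bot.state(); print(st['time'],st['tool_pos'],st['tcp_rot'],st['finger_gap'],st['ft_force'])
print(s['cam_to_world'])
E
```

```text
1.3 [508.746 289.    315.203] [[-0.03   1.     0.002]
 [ 1.     0.03  -0.005]
 [-0.005  0.002 -1.   ]] 53.74837693611802 [-0.196 -0.534  0.315]
[[ -0.031   0.968   0.249 441.834]
 [  1.      0.031   0.002 287.144]
 [ -0.006   0.249  -0.968 480.693]
 [  0.      0.      0.      1.   ]]
```

View pics/w1.png

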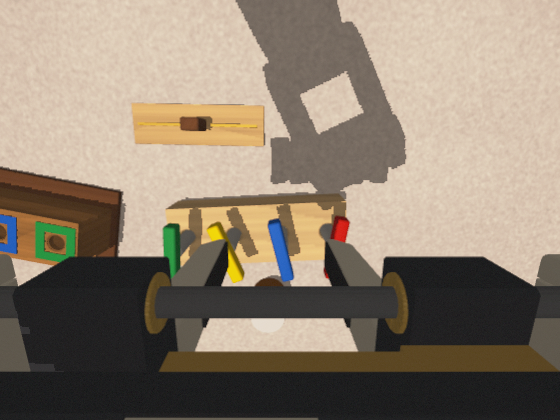

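The wrist view shows the ledge at (198,124). The post bars are at rows 220–280, partly behind the fingers, so I'll back off in x for a clear view of them.

send_rows:
  plan: [-35,-12,0,0,0,0,50,-35,-12,0,0,0,0,50,-15,-10,0,0,0,0,50,0,0,0,0,0,0,50,0,0,0,0,0,0,50]

```text
time: 1.72
tool_pos: [420.2, 255.4, 311.9]
tcp_rot: [[-0.029, 1.0, -0.003], [1.0, 0.029, -0.006], [-0.006, -0.003, -1.0]]
ft_force: [0.4, -0.7, 0.2]
finger_gap: 50.0
```

```bash
cat >> h.py <<'E'
def bars(s,z,img=None,armin=1.5,amin=150):
    out={}
    for c in R:
        for a,r,k in blobs(s,c,amin):
            b=cv2.boxPoints(r); P=onplane(s,b,z); C=onplane(s,[r[0]],z)[0]
            e=P[1]-P[0]; f=P[2]-P[1]
            L=e if np.hypot(*e[:2])>np.hypot(*f[:2]) else f
            an=np.degrees(np.arctan2(L[1],L[0])); an=(an+90)%180-90
            print(c,a,np.round(r[0],1),'z',z,np.round(C,1),'len %.1f %.1f ang %.1f'%(np.linalg.norm(e),np.linalg.norm(f),an))
E
python3 - <<'E'
from h import *
np.set_printoptions(precision=3,suppress=True)
s=snap('wrist','w2.png'); st=bot.state(); print(st['time'],st['tool_pos'])
bars(s,137); bars(s,95)
E
```

```text
1.7667 [420.424 255.531 312.069]
yellow 379.0 [256.1 329.7] z 137 [599.7 234.5 137. ] len 19.9 47.5 ang 24.8
blue 483.5 [554.5  34. ] z 137 [242.  535.8 137. ] len 9.0 64.3 ang 14.6
blue 279.5 [305.8 330.3] z 137 [598.4 299.9 137. ] len 15.2 41.6 ang 15.6
blue 161.0 [ 28.  281.8] z 137 [540.3 -55.6 137. ] len 14.4 35.9 ang 80.7
yellow 379.0 [256.1 329.7] z 95 [630.2 231.9  95. ] len 22.4 53.4 ang 24.8
blue 483.5 [554.5  34. ] z 95 [228.3 570.3  95. ] len 10.1 72.2 ang 14.6
blue 279.5 [305.8 330.3] z 95 [628.6 305.4  95. ] len 17.0 46.7 ang 15.6
blue 161.0 [ 28.  281.8] z 95 [563.4 -93.9  95. ] len 16.2 40.4 ang 80.7
```

View pics/w2.png

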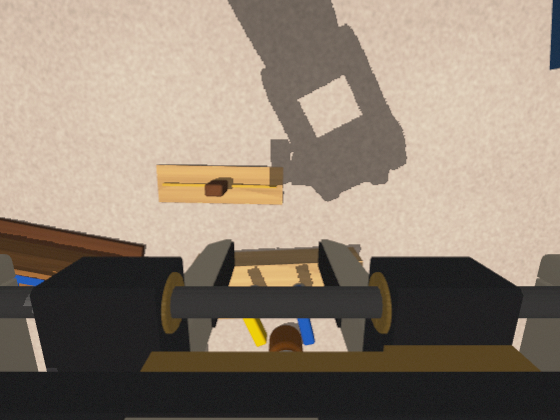

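I moved the wrong way: things sit lower in the image as I retreat. I'll go forward over the rack instead.

send_rows:
  plan: [38,0,0,0,0,0,50,38,0,0,0,0,0,50,38,0,0,0,0,0,50,38,0,0,0,0,0,50,20,0,0,0,0,0,50,0,0,0,0,0,0,50,0,0,0,0,0,0,50]

```text
time: 2.35
tool_pos: [603.4, 260.3, 308.9]
tcp_rot: [[-0.034, 0.999, -0.003], [0.999, 0.034, -0.005], [-0.005, -0.003, -1.0]]
ft_force: [0.2, 0.6, -0.1]
finger_gap: 49.8
```

```bash
python3 - <<'E'
from h import *
np.set_printoptions(precision=3,suppress=True)
s=snap('wrist','w3.png'); st=bot.state(); print(st['time'],st['tool_pos'])
bars(s,137); bars(s,95)
E
```

```text
2.4 [602.953 260.294 308.635]
red 1084.0 [365.9 175.7] z 137 [575.4 361.8 137. ] len 78.5 19.6 ang -7.3
yellow 935.5 [246.5 181.3] z 137 [586.7 226.2 137. ] len 17.6 78.2 ang 25.2
blue 817.5 [306.  178.7] z 137 [581.3 294.  137. ] len 15.0 78.2 ang 15.7
blue 492.5 [  9.5 166. ] z 137 [578.7 -43.4 137. ] len 21.4 50.7 ang -10.0
green 1648.0 [ 60.4 176.5] z 137 [588.6  13.1 137. ] len 53.4 48.6 ang -12.1
green 977.0 [187.5 184.5] z 137 [592.7 158.4 137. ] len 16.8 77.8 ang -1.8
red 1084.0 [365.9 175.7] z 95 [580.2 374.5  95. ] len 88.2 22.0 ang -7.3
yellow 935.5 [246.5 181.3] z 95 [592.9 222.   95. ] len 19.7 88.0 ang 25.2
blue 817.5 [306.  178.7] z 95 [586.9 298.2  95. ] len 16.8 87.9 ang 15.7
blue 492.5 [  9.5 166. ] z 95 [583.9 -81.1  95. ] len 24.0 57.1 ang -10.0
green 1648.0 [ 60.4 176.5] z 95 [595.1 -17.5  95. ] len 60.0 54.7 ang -12.1
green 977.0 [187.5 184.5] z 95 [599.8 145.8  95. ] len 18.9 87.5 ang -1.8
```

View pics/w3.png

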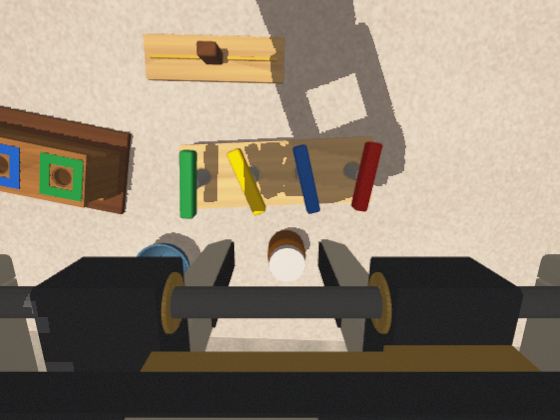

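send_rows:
  plan: [-3,-30,-25,0,0,-1,36,-3,-30,-25,0,0,-1,36,-2,-30,-25,0,0,-1,36,-2,-12,-25,0,0,-0.7,36,0,0,-10,0,0,0,36,0,0,0,0,0,0,36]

```text
time: 2.9
tool_pos: [588.4, 158.7, 196.3]
tcp_rot: [[0.028, 1.0, 0.0], [1.0, -0.028, -0.003], [-0.003, 0.0, -1.0]]
ft_force: [0.2, 1.0, 0.1]
finger_gap: 36.0
```

```bash
python3 - <<'E'
from h import *
np.set_printoptions(precision=3,suppress=True)
s=snap('wrist','w4.png'); st=bot.state(); print(st['time'],st['tool_pos'],st['tcp_rot'])
bars(s,137); 
E
```

```text
2.95 [588.657 159.088 197.412] [[ 0.027  1.     0.001]
 [ 1.    -0.027 -0.003]
 [-0.003  0.001 -1.   ]]
red 3605.5 [529.8 199. ] z 137 [573.1 356.2 137. ] len 79.1 30.3 ang -7.4
yellow 1874.0 [355.2 217. ] z 137 [584.  221.9 137. ] len 16.8 78.9 ang 24.4
yellow 192.5 [224.5  48.5] z 137 [461.7 127.6 137. ] len 44.8 2.5 ang -89.2
blue 2596.5 [441.6 209.7] z 137 [579.9 289.  137. ] len 21.4 81.9 ang 15.8
blue 1062.5 [ 16. 213.] z 137 [573.9 -44.5 137. ] len 24.7 48.1 ang -13.1
green 3049.0 [ 87.6 222.6] z 137 [583.2  10.6 137. ] len 46.2 49.0 ang 81.1
green 1685.0 [271.5 227. ] z 137 [590.5 156.  137. ] len 14.4 79.7 ang -1.3
```

View pics/w4.png

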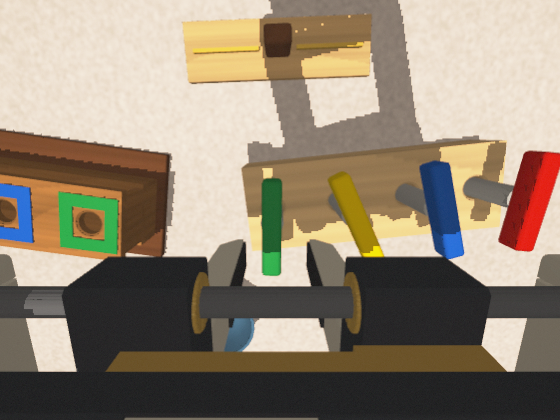

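send_rows:
  plan: [2,-3,-30,0,0,0,36,0,0,-30,0,0,0,36,0,0,-18,0,0,0,36,0,0,0,0,0,0,36]

```text
time: 3.28
tool_pos: [592.9, 161.4, 126.0]
tcp_rot: [[0.022, 1.0, 0.012], [1.0, -0.022, 0.001], [0.001, 0.012, -1.0]]
ft_force: [0.4, 0.1, -0.1]
finger_gap: 35.8
```

```bash
python3 - <<'E'
from h import *
np.set_printoptions(precision=3,suppress=True)
s=snap('wrist','w5.png'); st=bot.state(); print(st['time'],st['tool_pos'],st['tcp_rot'],st['ft_force'])
# two-view triangulation top + scene of bar tops, least squares
t=snap('top'); c=snap('scene')
def tri(a,ua,b,ub):
    o1,d1=ray(a,[ua]);o2,d2=ray(b,[ub]);d1=d1[0]/np.linalg.norm(d1);d2=d2[0]/np.linalg.norm(d2)
    A=np.c_[d1,-d2];x=np.linalg.lstsq(A,o2-o1,rcond=None)[0]
    p=o1+x[0]*d1;q=o2+x[1]*d2;return (p+q)/2,np.linalg.norm(p-q)
for col in ['red','blue','yellow']:
    f=lambda s:[r[0] for a,r,k in blobs(s,col) if max(r[1])/min(r[1])>2.3 and a<2600]
    print(col,[tri(t,f(t)[0],c,u) for u in f(c)[:2]])
E
```

```text
3.3333 [593.496 161.659 128.057] [[ 0.022  1.     0.014]
 [ 1.    -0.022  0.001]
 [ 0.002  0.014 -1.   ]] [-0.286  0.765 -0.19 ]
red [(array([482.013, 530.528, 271.3  ]), np.float64(442.4014765276929)), (array([575.916, 364.346, 125.265]), np.float64(0.2345354434531578))]
blue [(array([477.849, 390.95 , 412.531]), np.float64(380.93207585639306))]Traceback (most recent call last):
  File "<stdin>", line 12, in <module>
IndexError: list index out of range
```

View pics/w5.png

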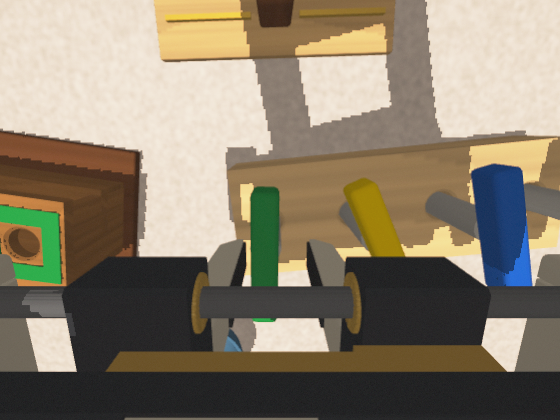

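send_rows:
  plan: [-2,-4,0,0,0.8,0,36,-1,-1,0,0,0,0,36,0,0,0,0,0,0,36]

```text
time: 3.68
tool_pos: [592.7, 157.2, 135.5]
tcp_rot: [[0.021, 1.0, 0.007], [1.0, -0.021, 0.003], [0.003, 0.007, -1.0]]
ft_force: [0.9, -0.5, 0.1]
finger_gap: 35.7
```

```bash
cat >> h.py <<'E'
def show():
    st=bot.state(); Rm=st['tcp_rot']
    print('t %.2f'%st['time'],'pos',np.round(st['tool_pos'],1),'yaw %.2f'%np.degrees(np.arctan2(Rm[1,0],Rm[0,0])),'tilt',np.round(np.degrees(Rm[:2,2]),2),'F',np.round(st['ft_force'],1),'T',np.round(st['ft_torque'],2),'gap %.1f'%st['finger_gap'])
    return st
E
python3 - <<'E'
from h import *
show()
E
```

```text
t 3.68 pos [592.7 157.2 135.5] yaw 88.81 tilt [0.38 0.17] F [ 0.9 -0.5  0.1] T [ 0.07 -0.02  0.05] gap 35.7
```

send_rows:
  plan: [-1,-1,-14,0,0.4,0,36,0,0,-8,0,0,0,36,0,0,-4,0,0,0,36,0,0,0,0,0,0,36]

```text
time: 4.02
tool_pos: [592.1, 155.9, 108.5]
tcp_rot: [[0.021, 1.0, 0.001], [1.0, -0.021, 0.004], [0.004, 0.001, -1.0]]
ft_force: [-0.0, 0.2, -1.5]
finger_gap: 35.7
```

send_rows:
  plan: [0,0,0,0,0,0,36,0,0,0,0,0,0,36]

```text
time: 4.18
tool_pos: [591.8, 155.7, 107.5]
tcp_rot: [[0.022, 1.0, -0.0], [1.0, -0.022, 0.003], [0.003, -0.0, -1.0]]
ft_force: [0.1, -0.2, 0.3]
finger_gap: 36.3
```

send_rows:
  plan: [-1,0,0,0,0,0,36,0,0,0,0,0,0,10,0,0,0,0,0,0,10,0,0,0,0,0,0,10,0,0,0,0,0,0,10,0,0,0,0,0,0,10]
  squeeze: 30

```text
time: 4.68
tool_pos: [590.8, 155.8, 108.0]
tcp_rot: [[0.021, 1.0, 0.0], [1.0, -0.021, 0.003], [0.003, 0.0, -1.0]]
ft_force: [-0.6, 0.4, -1.8]
finger_gap: 18.7
```

send_rows:
  plan: [0,0,10,0,0,0,10,0,0,25,0,0,0,10,0,0,30,0,0,0,10,0,0,30,0,0,0,10,0,0,20,0,0,0,10,0,0,10,0,0,0,10,0,0,0,0,0,0,10]

```text
time: 5.27
tool_pos: [588.3, 155.3, 239.7]
tcp_rot: [[0.021, 1.0, -0.004], [1.0, -0.021, 0.002], [0.002, -0.004, -1.0]]
ft_force: [0.5, -0.5, -3.0]
finger_gap: 18.5
```

```bash
python3 - <<'E'
from h import *
show()
s=snap('wrist','w6.png'); show()
bars(s,137); 
E
```

```text
t 5.27 pos [588.3 155.3 239.7] yaw 88.77 tilt [-0.21  0.14] F [ 0.5 -0.5 -3. ] T [ 0.02 -0.04 -0.01] gap 18.5
t 5.32 pos [588.2 155.3 238.5] yaw 88.77 tilt [-0.26  0.13] F [-0.2 -0.9 -2.1] T [ 0.04  0.01 -0.03] gap 18.7
red 2351.0 [493.5 191.6] z 137 [573.8 357.  137. ] len 78.7 27.7 ang -8.5
yellow 1419.0 [347. 207.] z 137 [585.6 222.7 137. ] len 16.9 81.3 ang 24.5
blue 2408.5 [ 38.5 200. ] z 137 [573.  -62.4 137. ] len 47.9 51.7 ang -11.0
blue 1747.0 [419.7 200. ] z 137 [580.3 289.7 137. ] len 20.5 80.8 ang 15.8
green 2632.0 [277.5 240.5] z 137 [617.1 157.4 137. ] len 28.5 90.1 ang -0.4
green 2326.0 [114.3 211. ] z 137 [584.9   6.  137. ] len 47.3 49.4 ang 81.5
green 687.0 [275.5 331. ] z 137 [716.3 153.5 137. ] len 27.7 31.0 ang -0.5
```

View pics/w6.png

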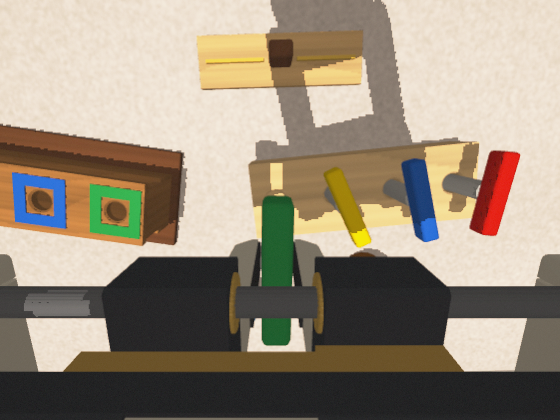

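```bash
cat >> h.py <<'E'
def toolframe(p,st):
    return (np.asarray(p)-st['tool_pos'])@st['tcp_rot']
def held(s,c,z=30,amin=300):
    # bar ends in wrist image, on plane at TCP+z along -tool z
    st=bot.state(); hsv=cv2.cvtColor(s['color'],cv2.COLOR_RGB2HSV)
    m=sum(cv2.inRange(hsv,np.array(a),np.array(b)) for a,b in R[c])
    m[:,:225]=0;m[:,330:]=0
    v,u=np.nonzero(m)
    for rr in (v.min(),v.min()+15,v.min()+30,v.max()-8,v.max()):
        uu=u[v==rr]; 
        P=onplane(s,[[uu.min(),rr],[uu.max(),rr],[uu.mean(),rr]],st['tool_pos'][2]+z)
        print(rr,uu.min(),uu.max(),np.round(toolframe(P,st),1).tolist())
E
python3 - <<'E'
from h import *
s=snap('wrist'); show()
held(s,'green')
T=s['cam_to_world'];st=bot.state()
print(np.round(toolframe(T[:3,3],st),1)); print(np.round(st['tcp_rot'].T@T[:3,:3],3))
# marker/hole positions
for a,r,k in blobs(s,'green')[:3]:
    print(a,r)
E
```

```text
t 5.37 pos [587.8 155.2 236.7] yaw 88.77 tilt [-0.38  0.1 ] F [ 0.6  0.4 -3.4] T [-0.   -0.02  0.01] gap 18.4
196 268 275 [[-2.7, -39.9, -29.7], [0.6, -39.9, -29.7], [-1.1, -39.9, -29.7]]
211 262 293 [[-5.6, -32.6, -29.8], [9.2, -32.6, -29.8], [1.8, -32.6, -29.8]]
226 262 292 [[-5.7, -25.1, -29.8], [8.8, -25.1, -29.8], [1.6, -25.1, -29.8]]
336 262 289 [[-6.3, 36.2, -30.3], [8.1, 36.2, -30.2], [0.9, 36.2, -30.2]]
344 265 286 [[-4.8, 41.1, -30.3], [6.5, 41.1, -30.3], [0.9, 41.1, -30.3]]
[   0.9  -67.6 -167.2]
[[ 1.     0.001  0.001]
 [-0.001  0.969  0.249]
 [-0.    -0.249  0.969]]
2632.0 ((277.5, 240.5), (89.0, 31.0), 90.0)
2328.0 ((113.78999328613281, 211.46998596191406), (55.72001647949219, 47.94184112548828), 8.130102157592773)
687.0 ((275.5, 331.0), (26.0, 27.0), 90.0)
```

send_rows:
  plan: [1,-34,3,0,0,-2,10,1,-34,3,0,0,-2,10,1,-34,3,0,0,-2,10,1,-34,0,0,0,-2,10,0,-20,0,0,0,-1,10,0,0,0,0,0,0,10,0,0,0,0,0,0,10]

```text
time: 5.95
tool_pos: [587.7, -6.5, 231.7]
tcp_rot: [[0.182, 0.983, -0.023], [0.983, -0.182, 0.004], [-0.001, -0.024, -1.0]]
ft_force: [-0.4, 0.1, -3.0]
finger_gap: 18.8
```

```bash
python3 - <<'E'
from h import *
show()
s=snap('wrist','w7.png'); st=show()
held(s,'green')
for a,r,k in [(c,)+b for c in ('blue','green','yellow') for b in [x[1:] for x in blobs(s,c,400)[:4]]]: print(a,np.round(r,1) if 0 else r, np.round(onplane(s,[r[0]],95),1))
E
```

```text
t 5.95 pos [587.7  -6.5 231.7] yaw 79.50 tilt [-1.34  0.21] F [-0.4  0.1 -3. ] T [0.02 0.07 0.04] gap 18.8
t 6.00 pos [587.6  -6.2 231.5] yaw 79.53 tilt [-1.37  0.19] F [-0.1 -0.9 -2.6] T [ 0.04 -0.   -0.02] gap 18.7
190 246 291 [[-13.2, -43.2, -29.0], [7.8, -43.2, -29.0], [-2.7, -43.2, -29.0]]
205 241 292 [[-15.8, -36.1, -29.1], [8.3, -36.1, -29.1], [-2.6, -36.1, -29.1]]
220 242 293 [[-15.5, -28.8, -29.3], [8.9, -28.8, -29.3], [-2.2, -28.8, -29.3]]
336 262 289 [[-6.5, 34.2, -30.8], [7.7, 34.2, -30.8], [0.6, 34.2, -30.8]]
344 265 286 [[-5.0, 39.0, -30.9], [6.1, 39.0, -31.0], [0.6, 39.0, -30.9]]
blue ((189.99998474121094, 214.99998474121094), (50.11992263793945, 52.35813522338867), 87.70938873291016) [[580.9 -96.3  95. ]]
green ((267.0, 237.5), (95.0, 52.0), 90.0) [[619.9 -21.2  95. ]]
green ((275.5, 331.0), (26.0, 27.0), 90.0) [[733.  -32.8  95. ]]
yellow ((525.1000366210938, 168.6999969482422), (88.99549865722656, 32.64659118652344), 63.43495178222656) [[595.5 250.8  95. ]]
yellow ((114.02037048339844, 216.42762756347656), (51.465492248535156, 55.746360778808594), 87.27368927001953) [[ 567.9 -175.6   95. ]]
```

View pics/w7.png

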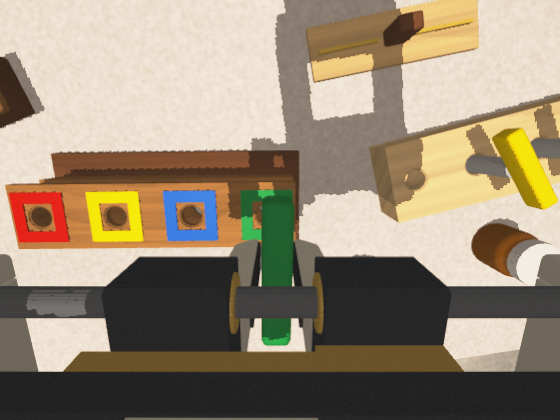

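send_rows:
  plan: [3,-6,2,-0.2,-1.3,-5,10,2,-4,2,0,0,-5,10,0,-1,2,0,0,-5,10,0,0,0,0,0,-5,10,0,0,0,0,0,-5,10,0,0,0,0,0,-5,10,0,0,0,0,0,0,10,0,0,0,0,0,0,10]

```text
time: 6.67
tool_pos: [591.5, -9.5, 229.9]
tcp_rot: [[0.658, 0.753, -0.008], [0.753, -0.658, 0.005], [-0.002, -0.01, -1.0]]
ft_force: [0.1, -0.5, -1.9]
finger_gap: 18.5
```

```bash
python3 - <<'E'
from h import *
show()
s=snap('wrist','w8.png'); t=snap('top','t8.png'); c=snap('scene','s8.png'); st=show()
held(s,'green')
a=np.hstack([cv2.resize(x['color'][150:260,240:420],None,fx=3,fy=3) if x is t else cv2.resize(x['color'][130:240,200:300],None,fx=3,fy=3) for x in (t,c)])
cv2.imwrite('pics/a8.png',a[:,:,::-1][:600,:840][:, :800])
E
```

```text
t 6.67 pos [591.5  -9.5 229.9] yaw 48.89 tilt [-0.49  0.28] F [ 0.1 -0.5 -1.9] T [-0.05 -0.03  0.04] gap 18.5
t 6.82 pos [591.6 -10.  230.3] yaw 48.85 tilt [-0.46  0.28] F [ 0.6  0.4 -2.6] T [-0.02 -0.01 -0.02] gap 18.7
179 279 281 [[2.8, -49.5, -29.5], [3.7, -49.5, -29.6], [3.2, -49.5, -29.5]]
194 254 290 [[-8.8, -42.5, -29.6], [7.9, -42.6, -29.6], [-0.6, -42.5, -29.6]]
209 240 299 [[-15.5, -35.4, -29.6], [12.2, -35.4, -29.7], [-0.6, -35.4, -29.7]]
336 262 289 [[-5.8, 33.1, -30.3], [8.4, 33.1, -30.3], [1.3, 33.1, -30.3]]
344 265 286 [[-4.3, 38.0, -30.3], [6.8, 38.0, -30.4], [1.3, 38.0, -30.4]]
```

View pics/w8.png

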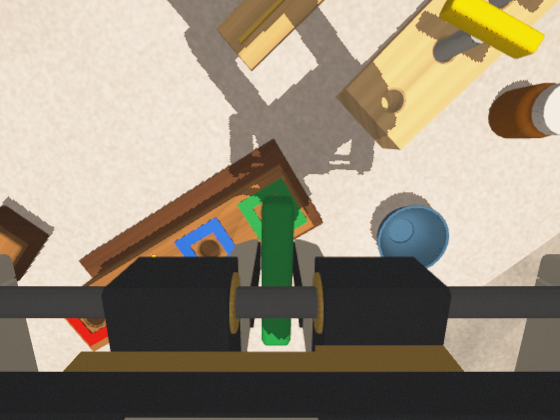

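View pics/a8.png

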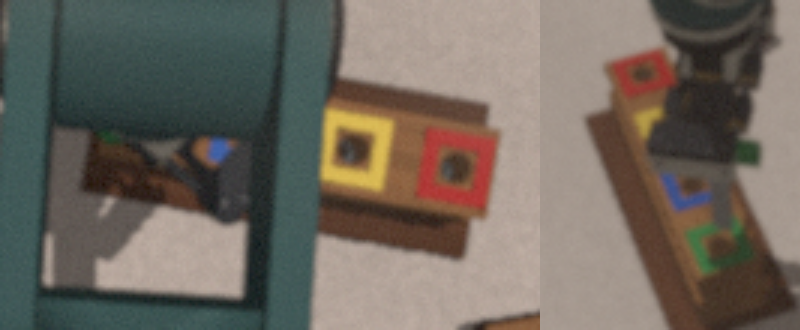

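send_rows:
  plan: [2,-6,-10,-0.3,-0.5,0,10,0,-2,-8,0,0,0,10,0,0,-5,0,0,0,10,0,0,0,0,0,0,10,0,0,0,0,0,0,10,0,0,0,0,0,0,10]

```text
time: 7.32
tool_pos: [593.4, -17.4, 206.1]
tcp_rot: [[0.653, 0.758, 0.0], [0.758, -0.653, 0.0], [0.0, 0.0, -1.0]]
ft_force: [-0.0, 0.9, -2.0]
finger_gap: 18.3
```

```bash
python3 - <<'E'
from h import *
c=snap('scene','s9.png'); show()
cv2.imwrite('pics/a9.png',cv2.resize(c['color'][130:260,190:310],None,fx=5,fy=4.6)[:,:,::-1])
E
```

```text
t 7.37 pos [593.5 -17.5 206.3] yaw 49.25 tilt [0.03 0.  ] F [ 0.  -0.6 -1.9] T [-0.02 -0.03 -0.  ] gap 18.6
```

View pics/a9.png

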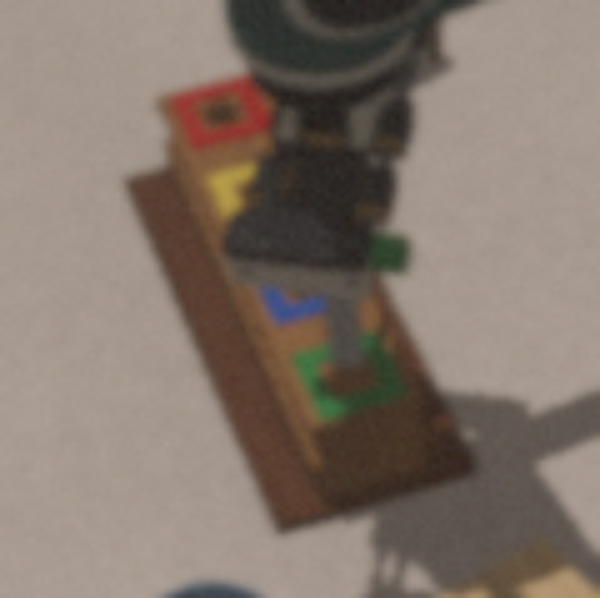

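The scene view shows the tang above the green frame, with its tip at about (348,362) in the crop against a hole centre near (355,375). I'll lower the post while watching the force.

send_rows:
  plan: [0,0,-6,0,0,0,10,0,0,-6,0,0,0,10,0,0,-5,0,0,0,10,0,0,-4,0,0,0,10]

```text
time: 7.7
tool_pos: [594.2, -17.2, 185.6]
tcp_rot: [[0.652, 0.758, 0.004], [0.758, -0.652, 0.0], [0.002, 0.003, -1.0]]
ft_force: [0.9, 0.0, -2.4]
finger_gap: 18.4
```

send_rows:
  plan: [0,0,0,0,0,0,10]

```text
time: 7.78
tool_pos: [593.9, -17.2, 184.3]
tcp_rot: [[0.652, 0.758, 0.002], [0.758, -0.652, 0.0], [0.002, 0.002, -1.0]]
ft_force: [0.1, 0.3, -3.0]
finger_gap: 18.4
```

send_rows:
  plan: [0,-0.4,-8,0,0,0,10,0,0,-8,0,0,0,10,0,0,-6,0,0,0,10,0,0,0,0,0,0,10]

```text
time: 8.12
tool_pos: [593.5, -17.6, 159.3]
tcp_rot: [[0.652, 0.758, 0.001], [0.758, -0.652, 0.0], [0.001, 0.001, -1.0]]
ft_force: [-0.7, -0.2, -3.0]
finger_gap: 18.7
```

send_rows:
  plan: [0,0,-5,0,0,0,10,0,0,-5,0,0,0,10,0,0,-3,0,0,0,10]

```text
time: 8.37
tool_pos: [593.7, -17.5, 145.4]
tcp_rot: [[0.652, 0.758, 0.002], [0.758, -0.652, 0.001], [0.001, 0.001, -1.0]]
ft_force: [0.1, 1.0, -2.8]
finger_gap: 19.0
```

send_rows:
  plan: [0,0,-4,0,0,0,10,0,0,-4,0,0,0,10,0,0,-3,0,0,0,10]

```text
time: 8.62
tool_pos: [595.3, -17.4, 137.1]
tcp_rot: [[0.652, 0.758, 0.007], [0.758, -0.652, 0.0], [0.005, 0.005, -1.0]]
ft_force: [-8.5, 4.5, 38.5]
finger_gap: 18.3
```

send_rows:
  plan: [0,0,-3,0,0,0,10,0,0,-3,0,0,0,10]

```text
time: 8.78
tool_pos: [596.3, -17.2, 137.2]
tcp_rot: [[0.652, 0.758, 0.012], [0.758, -0.652, 0.0], [0.008, 0.009, -1.0]]
ft_force: [-17.3, 2.2, 26.9]
finger_gap: 18.5
```

send_rows:
  plan: [-2.4,-0.3,1,0,0.7,0,10,0,0,0,0,0,0,10,0,0,0,0,0,0,10]

```text
time: 9.03
tool_pos: [594.2, -17.4, 139.6]
tcp_rot: [[0.652, 0.758, 0.002], [0.758, -0.652, 0.0], [0.002, 0.001, -1.0]]
ft_force: [0.7, 0.9, -2.8]
finger_gap: 18.8
```

send_rows:
  plan: [0,0,-0.7,0,0,3,10,0,0,-0.7,0,0,3,10]

```text
time: 9.2
tool_pos: [594.4, -17.4, 137.7]
tcp_rot: [[0.568, 0.823, 0.002], [0.823, -0.568, 0.0], [0.002, 0.002, -1.0]]
ft_force: [-1.0, 1.1, 7.2]
finger_gap: 18.1
```

send_rows:
  plan: [-0.3,0,-0.7,0,0,3,10,-0.3,0,-0.7,0,0,3,10,-0.3,0,-0.7,0,0,3,10]

```text
time: 9.45
tool_pos: [595.0, -17.6, 137.6]
tcp_rot: [[0.426, 0.905, 0.007], [0.905, -0.426, 0.001], [0.004, 0.006, -1.0]]
ft_force: [-1.1, 0.6, 7.9]
finger_gap: 18.7
```

send_rows:
  plan: [-0.3,0,-0.7,0,0,3,10,-0.3,0,-0.7,0,0,3,10,-0.3,0,-0.7,0,0,3,10]

```text
time: 9.7
tool_pos: [595.4, -17.8, 137.5]
tcp_rot: [[0.271, 0.963, 0.011], [0.963, -0.271, 0.002], [0.005, 0.01, -1.0]]
ft_force: [-2.6, 1.6, 7.4]
finger_gap: 18.6
```

send_rows:
  plan: [-0.3,0,-0.7,0,0,3,10,-0.3,0,-0.7,0,0,3,10,-0.3,0,-0.7,0,0,3,10]

```text
time: 9.95
tool_pos: [595.5, -17.9, 137.3]
tcp_rot: [[0.109, 0.994, 0.014], [0.994, -0.109, 0.003], [0.005, 0.014, -1.0]]
ft_force: [-2.6, 1.0, 7.2]
finger_gap: 18.8
```

send_rows:
  plan: [-1.6,0.2,0,0,0.8,1,10,-0.3,0,-0.7,0,0.2,2,10,-0.3,0,-0.7,0,0.2,2,10]

```text
time: 10.2
tool_pos: [594.1, -17.6, 137.1]
tcp_rot: [[0.018, 1.0, -0.005], [1.0, -0.018, 0.004], [0.003, -0.005, -1.0]]
ft_force: [0.5, 0.4, 7.1]
finger_gap: 18.5
```

send_rows:
  plan: [-0.3,0,-0.7,0,0.2,2.5,10,-0.3,0,-0.7,0,0.2,2.5,10,-0.3,0,-0.7,0,0.2,2.5,10]

```text
time: 10.45
tool_pos: [594.5, -17.7, 136.9]
tcp_rot: [[-0.117, 0.993, -0.013], [0.993, 0.117, 0.002], [0.004, -0.013, -1.0]]
ft_force: [-0.3, 1.3, 6.1]
finger_gap: 19.1
```

send_rows:
  plan: [-0.3,0,-0.7,0,0.2,2.5,10,-0.3,0,-0.7,0,0.2,2.5,10,-0.3,0,-0.7,0,0.2,2.5,10]

```text
time: 10.7
tool_pos: [593.7, -17.8, 133.8]
tcp_rot: [[-0.25, 0.968, -0.025], [0.968, 0.25, -0.001], [0.006, -0.025, -1.0]]
ft_force: [-0.1, -0.2, -1.8]
finger_gap: 19.1
```

send_rows:
  plan: [0,0,-2,0,-1.4,0.5,10,0,0,-3,0,0,0.5,10,0,0,-3,0,0,0,10]

```text
time: 10.95
tool_pos: [593.6, -17.8, 124.1]
tcp_rot: [[-0.269, 0.963, -0.003], [0.963, 0.269, -0.001], [-0.0, -0.003, -1.0]]
ft_force: [0.0, 0.9, -2.1]
finger_gap: 18.8
```

send_rows:
  plan: [0,0,-4,0,0,0,10,0,0,-4,0,0,0,10,0,0,-4,0,0,0,10]

```text
time: 11.2
tool_pos: [593.4, -17.8, 110.2]
tcp_rot: [[-0.267, 0.964, -0.006], [0.964, 0.267, -0.001], [0.001, -0.006, -1.0]]
ft_force: [0.2, 0.2, -2.8]
finger_gap: 19.0
```

send_rows:
  plan: [0,0,-1,0,0,0,10,0,0,0,0,0,0,34,0,0,0,0,0,0,34,0,0,0,0,0,0,34,0,0,0,0,0,0,34]

```text
time: 11.62
tool_pos: [594.4, -18.2, 109.8]
tcp_rot: [[-0.266, 0.964, -0.004], [0.964, 0.266, -0.002], [-0.0, -0.004, -1.0]]
ft_force: [0.3, -0.7, -0.3]
finger_gap: 33.7
```

send_rows:
  plan: [0,0,15,0,0,0,34,0,0,30,0,0,0,34,0,0,35,0,0,0,34,0,0,35,0,0,0,34,0,0,20,0,0,0,34,0,20,0,0,0,0,34,0,30,0,0,0,0,34]

```text
time: 12.2
tool_pos: [592.1, 29.4, 256.8]
tcp_rot: [[-0.261, 0.965, -0.004], [0.965, 0.261, -0.002], [-0.001, -0.005, -1.0]]
ft_force: [0.1, 0.9, -1.3]
finger_gap: 34.1
```

```bash
python3 - <<'E'
from h import *
s=snap('wrist','w10.png'); show()
bars(s,139,amin=400);bars(s,137,amin=400); bars(s,95,amin=400)
E
```

```text
t 12.25 pos [592.1  34.1 257.4] yaw 105.28 tilt [-0.19 -0.03] F [-0.1  4.3  0.8] T [ 0.16 -0.01 -0.03] gap 34.2
red 2605.5 [21.1 92.9] z 139 [ 550.  -218.6  139. ] len 48.3 53.3 ang 82.0
yellow 2636.5 [ 95.5 126.9] z 139 [ 562.  -150.4  139. ] len 47.5 51.0 ang 81.2
yellow 1271.0 [454.5 243. ] z 139 [580.  213.9 139. ] len 24.6 69.4 ang 24.1
blue 2354.5 [166.9 159.2] z 139 [573.7 -81.7 139. ] len 46.4 48.0 ang 81.1
blue 1670.5 [517.6 255.5] z 139 [575.6 281.8 139. ] len 70.0 30.0 ang 15.1
green 2578.0 [230.5 196.2] z 139 [592.6 -15.6 139. ] len 75.4 47.0 ang -12.0
red 2605.5 [21.1 92.9] z 137 [ 550.2 -220.3  137. ] len 48.7 53.7 ang 82.0
yellow 2636.5 [ 95.5 126.9] z 137 [ 562.2 -151.5  137. ] len 47.8 51.3 ang 81.2
yellow 1271.0 [454.5 243. ] z 137 [580.4 215.3 137. ] len 24.8 69.9 ang 24.1
blue 2354.5 [166.9 159.2] z 137 [574.1 -82.3 137. ] len 46.8 48.3 ang 81.1
blue 1670.5 [517.6 255.5] z 137 [576.  283.7 137. ] len 70.5 30.2 ang 15.1
green 2578.0 [230.5 196.2] z 137 [593.1 -15.8 137. ] len 76.0 47.3 ang -12.0
red 2605.5 [21.1 92.9] z 95 [ 553.5 -254.5   95. ] len 55.8 61.6 ang 82.0
yellow 2636.5 [ 95.5 126.9] z 95 [ 567.3 -175.7   95. ] len 54.8 58.9 ang 81.2
yellow 1271.0 [454.5 243. ] z 95 [588.2 245.1  95. ] len 28.5 80.2 ang 24.1
blue 2354.5 [166.9 159.2] z 95 [580.9 -96.3  95. ] len 53.7 55.4 ang 81.1
blue 1670.5 [517.6 255.5] z 95 [583.1 323.5  95. ] len 80.9 34.6 ang 15.1
green 2578.0 [230.5 196.2] z 95 [602.7 -20.1  95. ] len 87.1 54.2 ang -12.0
```

View pics/w10.png

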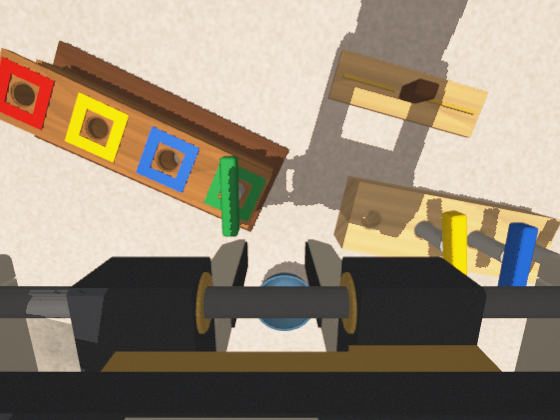

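send_rows:
  plan: [-2,36,0,0,0,2,34,-2,36,0,0,0,2,34,-1,36,-10,0,0,2,34,-1,36,-10,0,0,2,34,0,25,-15,0,0,1.2,34,0,8,-12,0,0,0,34,0,0,-8,0,0,0,34,0,0,0,0,0,0,34]

```text
time: 12.92
tool_pos: [584.5, 220.2, 211.0]
tcp_rot: [[-0.421, 0.907, 0.006], [0.907, 0.421, 0.001], [-0.002, 0.006, -1.0]]
ft_force: [0.4, 0.6, -0.7]
finger_gap: 34.0
```

```bash
python3 - <<'E'
from h import *
s=snap('wrist','w11.png'); show()
bars(s,137,amin=400)
E
```

```text
t 12.97 pos [584.7 219.9 211.9] yaw 114.88 tilt [0.37 0.06] F [-0.2  0.3 -0.6] T [0.08 0.02 0.01] gap 33.9
red 643.5 [439.4 251. ] z 137 [551.1 360.8 137. ] len 28.9 26.3 ang -7.0
yellow 1539.5 [279.  220.5] z 137 [584.8 223.8 137. ] len 14.5 79.7 ang 25.6
blue 1135.0 [355.6 231.9] z 137 [566.5 287.  137. ] len 50.5 19.0 ang 14.8
green 4473.0 [ 35.5 104.5] z 137 [579.9  16.2 137. ] len 52.3 75.5 ang 15.1
```

View pics/w11.png

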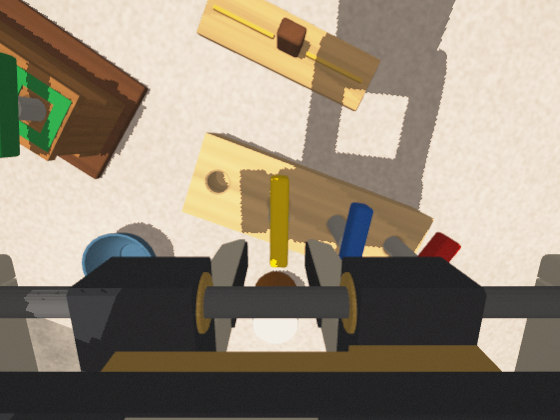

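send_rows:
  plan: [0.5,2,-30,0,0.4,0.5,34,0,0,-30,0,0,0,34,0,0,-20,0,0,0,34,0,0,-8,0,0,0,34,0,0,0,0,0,0,34,0,0,0,0,0,0,34]

```text
time: 13.47
tool_pos: [588.5, 214.5, 129.0]
tcp_rot: [[-0.42, 0.907, 0.008], [0.907, 0.42, 0.002], [-0.001, 0.008, -1.0]]
ft_force: [-0.0, 0.5, -0.1]
finger_gap: 33.8
```

send_rows:
  plan: [-2,5,3,0,0.4,0.5,34,-1,2,0,0,0,0,34,0,0,0,0,0,0,34]

```text
time: 13.72
tool_pos: [586.8, 221.3, 136.9]
tcp_rot: [[-0.427, 0.904, 0.004], [0.904, 0.427, 0.004], [0.002, 0.005, -1.0]]
ft_force: [-1.0, -0.1, -0.5]
finger_gap: 33.9
```

send_rows:
  plan: [-1,1,-12,-0.2,0.2,0,34,0,0.5,-8,0,0,0,34,0,0,-6,0,0,0,34,0,0,0,0,0,0,34,0,0,0,0,0,0,34]

```text
time: 14.13
tool_pos: [586.0, 223.8, 109.9]
tcp_rot: [[-0.428, 0.904, 0.003], [0.904, 0.428, 0.001], [-0.0, 0.003, -1.0]]
ft_force: [0.4, -0.7, 0.1]
finger_gap: 34.4
```

send_rows:
  plan: [-1,-1,-2,0,0,0,34,0,0,0,0,0,0,10,0,0,0,0,0,0,10,0,0,0,0,0,0,10,0,0,0,0,0,0,10,0,0,0,0,0,0,10]

```text
time: 14.63
tool_pos: [584.7, 222.5, 107.3]
tcp_rot: [[-0.428, 0.904, 0.002], [0.904, 0.428, 0.0], [-0.0, 0.002, -1.0]]
ft_force: [0.5, 0.5, -2.1]
finger_gap: 18.5
```

send_rows:
  plan: [0,0,10,0,0,0,10,0,0,25,0,0,0,10,0,0,30,0,0,0,10,0,0,35,0,0,0,10,0,0,30,0,0,0,10,0,0,15,0,0,0,10,0,0,0,0,0,0,10]

```text
time: 15.22
tool_pos: [582.1, 221.5, 261.0]
tcp_rot: [[-0.428, 0.904, -0.001], [0.904, 0.428, -0.001], [-0.0, -0.001, -1.0]]
ft_force: [-0.6, -0.0, -1.2]
finger_gap: 18.8
```

```bash
python3 - <<'E'
from h import *
s=snap('wrist','w12.png'); show()
held(s,'yellow')
E
```

```text
t 15.27 pos [582.  221.5 259.6] yaw 115.34 tilt [-0.1  -0.05] F [ 0.2 -0.8 -0.4] T [0.09 0.   0.02] gap 18.8
26 225 226 [[-20.4, -111.1, -29.8], [-20.0, -111.1, -29.8], [-20.2, -111.1, -29.8]]
41 248 255 [[-11.1, -105.5, -29.8], [-8.2, -105.5, -29.8], [-9.6, -105.5, -29.8]]Traceback (most recent call last):
  File "<stdin>", line 3, in <module>
  File "h.py", line 52, in held
    P=onplane(s,[[uu.min(),rr],[uu.max(),rr],[uu.mean(),rr]],st['tool_pos'][2]+z)
                  ~~~~~~^^
    return umr_minimum(a, axis, None, out, keepdims, initial, where)
ValueError: zero-size array to reduction operation minimum which has no identity
```

View pics/w12.png

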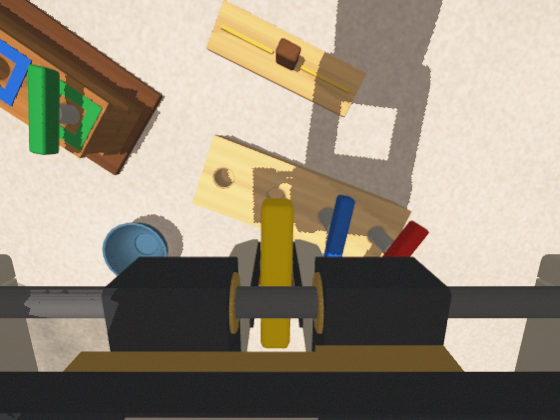

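send_rows:
  plan: [-1,-33,8,0,0,-5,10,-1,-36,3,0,0,-5,10,-1,-36,0,0,0,-5,10,-1,-36,0,0,0,-5,10,-1,-36,0,0,0,-5,10]

```text
time: 15.68
tool_pos: [574.2, 44.3, 263.6]
tcp_rot: [[0.0, 1.0, -0.009], [1.0, -0.0, 0.002], [0.002, -0.009, -1.0]]
ft_force: [0.8, 0.4, -2.1]
finger_gap: 18.5
```

send_rows:
  plan: [-1,-36,0,0,0,-5,10,-1,-36,0,0,0,-5,10,-1,-36,0,0,0,-5,10,-1,-36,0,0,0,-5,10,-1,-36,0,0,0,-5,10,-1,-20,0,0,0,-5,10,0,0,0,0,0,-5,10,0,0,0,0,0,0,10]

```text
time: 16.35
tool_pos: [561.6, -171.7, 249.4]
tcp_rot: [[0.608, 0.794, -0.02], [0.794, -0.608, 0.013], [-0.002, -0.024, -1.0]]
ft_force: [-0.6, 0.5, -1.0]
finger_gap: 18.9
```

```bash
sed -i 's/    v,u=np.nonzero(m)/    m[:150]=0;n,lab,sta,_=cv2.connectedComponentsWithStats(m);q=[i for i in range(1,n) if sta[i,4]>250 and abs(sta[i,0]+sta[i,2]\/2-276)<14];m=np.isin(lab,q)\n    v,u=np.nonzero(m)/' h.py
python3 - <<'E'
from h import *
s=snap('wrist','w13.png'); show()
held(s,'yellow')
bars(s,95)
E
```

```text
t 16.40 pos [ 561.6 -171.4  249.2] yaw 52.89 tilt [-1.2   0.71] F [-0.4 -0.1 -2. ] T [-0.1  -0.02 -0.02] gap 18.5
177 286 286 [[5.8, -49.6, -28.8], [5.8, -49.6, -28.8], [5.8, -49.6, -28.8]]
192 257 295 [[-7.8, -42.7, -29.0], [10.0, -42.6, -29.0], [1.0, -42.6, -29.0]]
207 248 303 [[-12.2, -35.5, -29.1], [13.8, -35.4, -29.2], [1.0, -35.5, -29.2]]
339 261 288 [[-7.2, 35.6, -30.9], [7.1, 35.7, -30.9], [-0.0, 35.6, -30.9]]
347 264 286 [[-5.6, 40.5, -31.0], [6.0, 40.5, -31.0], [0.2, 40.5, -31.0]]
red 1046.0 [212.9 239.4] z 95 [ 551.8 -253.5   95. ] len 55.3 51.0 ang 81.7
yellow 3844.5 [281.1 232.5] z 95 [ 592.3 -187.    95. ] len 65.3 125.3 ang -24.9
yellow 794.0 [275.  332.5] z 95 [ 689.7 -270.1   95. ] len 33.9 40.3 ang -36.8
blue 2361.0 [342.5 175. ] z 95 [580.9 -95.1  95. ] len 53.1 53.2 ang -7.6
green 3304.5 [417.1 147.6] z 95 [604.9 -15.9  95. ] len 61.9 91.7 ang 3.6
```

View pics/w13.png

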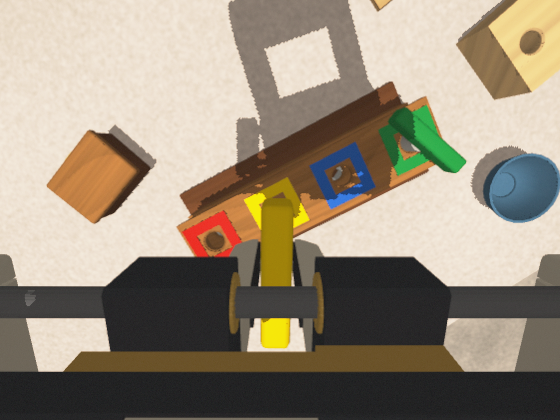

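send_rows:
  plan: [3,-3,-14,-0.7,-1.2,-4,10,0.5,0,-10,0,0,0,10,0,0,-8,0,0,0,10,0,0,-4,0,0,0,10,0,0,0,0,0,0,10,0,0,0,0,0,0,10]

```text
time: 16.9
tool_pos: [564.5, -170.9, 208.0]
tcp_rot: [[0.642, 0.767, -0.004], [0.767, -0.642, 0.003], [-0.0, -0.005, -1.0]]
ft_force: [-0.2, 0.3, -1.2]
finger_gap: 18.6
```

```bash
python3 - <<'E'
from h import *
show()
E
```

```text
t 16.90 pos [ 564.5 -170.9  208. ] yaw 50.05 tilt [-0.24  0.18] F [-0.2  0.3 -1.2] T [-0.   -0.03 -0.03] gap 18.6
```

send_rows:
  plan: [1,-3,0,-0.2,-0.2,-1,10,0.2,-0.7,0,0,0,0,10,0,0,0,0,0,0,10,0,0,0,0,0,0,10]

```text
time: 17.23
tool_pos: [566.3, -174.6, 209.6]
tcp_rot: [[0.654, 0.756, 0.001], [0.756, -0.654, -0.001], [-0.0, 0.001, -1.0]]
ft_force: [-1.2, 0.3, -1.5]
finger_gap: 18.9
```

send_rows:
  plan: [0,0,0,0,0,0,10]

```text
time: 17.32
tool_pos: [566.5, -174.7, 209.9]
tcp_rot: [[0.654, 0.756, 0.001], [0.756, -0.654, -0.001], [-0.0, 0.002, -1.0]]
ft_force: [0.3, 0.9, -1.9]
finger_gap: 18.8
```

send_rows:
  plan: [-0.8,0,-7,0,0.1,0,10,0,0,-6,0,0,0,10,0,0,-5,0,0,0,10,0,0,0,0,0,0,10,0,0,0,0,0,0,10]

```text
time: 17.73
tool_pos: [565.5, -174.7, 190.1]
tcp_rot: [[0.654, 0.756, -0.0], [0.756, -0.654, -0.001], [-0.001, 0.001, -1.0]]
ft_force: [-0.8, 0.0, -2.6]
finger_gap: 18.6
```

Underside at about 93 mm with no contact, so it has entered the deck hole.

send_rows:
  plan: [0,0,-7,0,0,0,10,0,0,-7,0,0,0,10,0,0,-4,0,0,0,10]

```text
time: 17.98
tool_pos: [565.7, -174.7, 171.1]
tcp_rot: [[0.654, 0.756, 0.0], [0.756, -0.654, -0.001], [-0.001, 0.001, -1.0]]
ft_force: [-0.8, -0.1, -1.7]
finger_gap: 18.8
```

send_rows:
  plan: [0,0,-5,0,0,0,10,0,0,-5,0,0,0,10,0,0,-3,0,0,0,10,0,0,0,0,0,0,10]

```text
time: 18.32
tool_pos: [565.1, -174.5, 154.7]
tcp_rot: [[0.654, 0.756, -0.002], [0.756, -0.654, -0.001], [-0.002, -0.001, -1.0]]
ft_force: [0.2, -0.4, -1.6]
finger_gap: 18.7
```

send_rows:
  plan: [0.3,0,-5,0,0,0,10,0,0,-5,0,0,0,10,0,0,-2,0,0,0,10,0,0,-1.5,0,0,0,10]

```text
time: 18.65
tool_pos: [565.6, -174.6, 140.4]
tcp_rot: [[0.654, 0.756, -0.001], [0.756, -0.654, -0.001], [-0.001, -0.0, -1.0]]
ft_force: [0.4, 0.5, -1.2]
finger_gap: 18.7
```

send_rows:
  plan: [0,0,-1.2,0,0,0,10,0,0,-1,0,0,0,10]

```text
time: 18.82
tool_pos: [565.5, -174.5, 137.8]
tcp_rot: [[0.654, 0.756, -0.001], [0.756, -0.654, -0.001], [-0.001, -0.0, -1.0]]
ft_force: [-0.7, -0.6, -2.5]
finger_gap: 18.7
```

send_rows:
  plan: [0,0,-1,0,0,3,10,-0.2,0,-0.8,0,0.1,3,10,-0.2,-0.1,-0.7,0,0.1,3,10]

```text
time: 19.07
tool_pos: [565.3, -174.7, 135.4]
tcp_rot: [[0.525, 0.851, -0.004], [0.851, -0.525, -0.001], [-0.003, -0.003, -1.0]]
ft_force: [-0.5, 0.2, -2.6]
finger_gap: 19.1
```

send_rows:
  plan: [-0.3,-0.1,-0.7,0,0.1,3,10,-0.3,-0.1,-0.7,0,0.1,3,10,-0.3,-0.1,-0.7,0,0.1,3,10]

```text
time: 19.32
tool_pos: [565.0, -175.2, 134.4]
tcp_rot: [[0.378, 0.926, -0.007], [0.926, -0.378, -0.003], [-0.005, -0.005, -1.0]]
ft_force: [-0.5, 0.2, 3.1]
finger_gap: 19.0
```

send_rows:
  plan: [-0.3,-0.1,-0.7,0,0.1,3,10,-0.3,-0.1,-0.7,0,0.1,3,10,-0.3,-0.1,-0.7,0,0.1,3,10]

```text
time: 19.57
tool_pos: [565.2, -175.7, 134.4]
tcp_rot: [[0.221, 0.975, -0.008], [0.975, -0.221, -0.005], [-0.007, -0.007, -1.0]]
ft_force: [-0.0, 0.7, 1.7]
finger_gap: 18.8
```

```bash
python3 - <<'E'
from h import *
s=snap('wrist','w14.png'); show()
held(s,'yellow')
E
```

```text
t 19.62 pos [ 565.2 -175.8  134.4] yaw 77.47 tilt [-0.46 -0.3 ] F [0.6 0.7 2.9] T [ 0.24 -0.14 -0.32] gap 18.8
198 271 313 [[-1.1, -39.8, -29.7], [18.5, -39.7, -29.9], [7.8, -39.8, -29.8]]
213 238 313 [[-16.8, -32.6, -29.7], [18.7, -32.5, -29.9], [1.0, -32.5, -29.8]]
228 239 314 [[-16.5, -25.2, -29.7], [19.4, -25.1, -30.0], [2.3, -25.1, -29.8]]
340 256 284 [[-9.6, 36.8, -30.2], [5.2, 36.7, -30.3], [-2.2, 36.7, -30.2]]
348 279 279 [[2.6, 41.7, -30.3], [2.6, 41.7, -30.3], [2.6, 41.7, -30.3]]
```

View pics/w14.png

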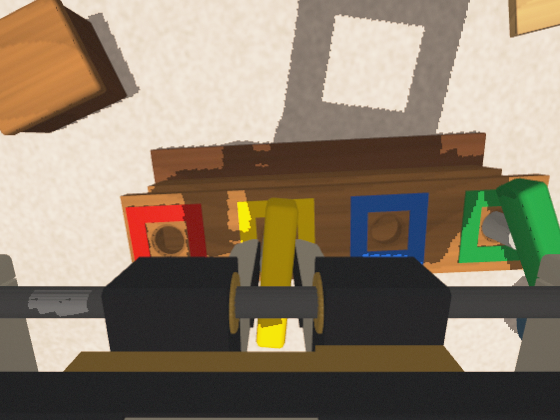

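The bar has twisted about 4° in the grip. That means the tang is already caught in the slot mouth and I turned past it. I'll turn back and press lightly.

send_rows:
  plan: [0,0,0,0,-0.4,-3,10,0,0.1,-0.7,0.3,0,-2,10,0,0.1,-0.7,0,0,-1,10]

```text
time: 19.87
tool_pos: [565.9, -175.6, 134.3]
tcp_rot: [[0.324, 0.946, 0.001], [0.946, -0.324, 0.0], [0.0, 0.001, -1.0]]
ft_force: [-1.1, 0.7, 4.9]
finger_gap: 19.0
```

send_rows:
  plan: [0,0,-0.8,0,0,-1,10,0,0,-0.8,0,0,-1,10]

```text
time: 20.03
tool_pos: [566.3, -175.4, 134.2]
tcp_rot: [[0.36, 0.933, 0.003], [0.933, -0.36, -0.0], [0.001, 0.002, -1.0]]
ft_force: [-3.7, 3.2, 6.7]
finger_gap: 18.1
```

```bash
cat >> h.py <<'E'
def barang(s,c):
    # bar direction in tool frame from edges of held bar: fit line through row midpoints using side edges
    st=bot.state(); g=s['color']; hsv=cv2.cvtColor(g,cv2.COLOR_RGB2HSV)
    m=sum(cv2.inRange(hsv,np.array(a),np.array(b)) for a,b in R[c])
    z=st['tool_pos'][2]+30; P=[]
    for rr in list(range(325,345,3)):
        u=np.nonzero(m[rr,225:330])[0]+225
        if len(u)>8: P.append(toolframe(onplane(s,[[(u.min()+u.max())/2,rr]],z),st)[0])
    print('far-end mids (toolx,tooly):',np.round(P,1)[:, :2].tolist())
E
python3 - <<'E'
from h import *
s=snap('wrist','w15.png'); show()
barang(s,'yellow')
im=cv2.resize(s['color'][150:360,180:380],None,fx=3,fy=2.85)[:,:,::-1]; cv2.imwrite('pics/a15.png',im)
E
```

```text
t 20.08 pos [ 566.2 -175.4  134.2] yaw 68.83 tilt [ 0.15 -0.01] F [-2.5  2.7  6.3] T [ 0.49  0.6  -0.08] gap 18.7
far-end mids (toolx,tooly): [[0.2, 27.8], [-0.1, 29.6], [-0.1, 31.4], [-0.4, 33.2], [-0.4, 35.0], [-0.4, 36.9], [-0.4, 38.7]]
```

View pics/a15.png

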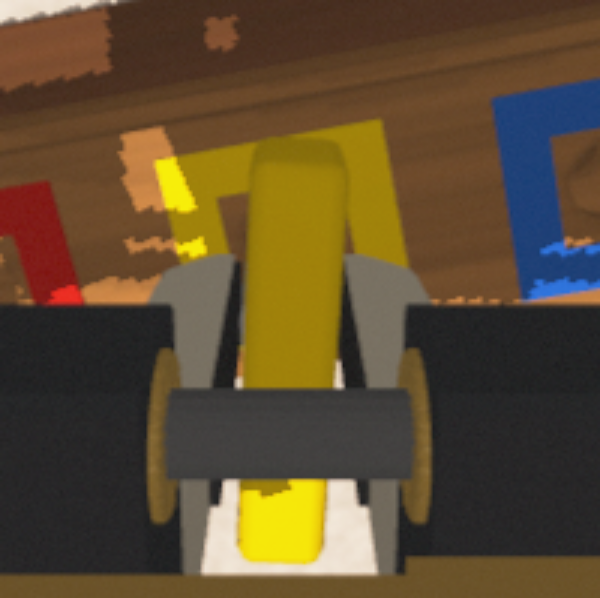

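send_rows:
  plan: [-1.2,0.3,0,0,-0.1,0,10,-0.3,0,-0.8,0,0,0,10,-0.3,0,-0.8,0,0,0,10]

```text
time: 20.33
tool_pos: [565.1, -175.4, 134.1]
tcp_rot: [[0.363, 0.932, 0.007], [0.932, -0.363, -0.002], [0.001, 0.007, -1.0]]
ft_force: [0.1, -0.5, 7.1]
finger_gap: 18.6
```

```bash
python3 - <<'E'
from h import *
show()
E
```

```text
t 20.33 pos [ 565.1 -175.4  134.1] yaw 68.75 tilt [ 0.4  -0.09] F [ 0.1 -0.5  7.1] T [-0.01 -0.04 -0.06] gap 18.6
```

send_rows:
  plan: [-0.2,0,-0.5,0,0.2,-2,10,-0.2,0,-0.6,0,0,-2,10]

```text
time: 20.5
tool_pos: [565.1, -175.6, 133.8]
tcp_rot: [[0.428, 0.904, 0.005], [0.904, -0.428, -0.003], [-0.0, 0.006, -1.0]]
ft_force: [1.1, 0.2, 0.0]
finger_gap: 18.6
```

```bash
python3 - <<'E'
from h import *
show()
E
```

```text
t 20.50 pos [ 565.1 -175.6  133.8] yaw 64.67 tilt [ 0.3  -0.16] F [1.1 0.2 0. ] T [ 0.22  0.02 -0.05] gap 18.6
```

send_rows:
  plan: [-0.2,0,-0.5,0,0.2,-2,10,-0.2,0,-0.6,0,0,-2,10]

```text
time: 20.67
tool_pos: [564.8, -175.5, 132.6]
tcp_rot: [[0.493, 0.87, 0.002], [0.87, -0.493, -0.003], [-0.002, 0.003, -1.0]]
ft_force: [0.3, 0.7, 0.3]
finger_gap: 18.6
```

```bash
python3 - <<'E'
from h import *
show()
E
```

```text
t 20.67 pos [ 564.8 -175.5  132.6] yaw 60.46 tilt [ 0.11 -0.17] F [0.3 0.7 0.3] T [ 0.36 -0.15 -0.01] gap 18.6
```

send_rows:
  plan: [0,0,-2,0.2,0.1,0,10,0,0,-2,0,0,0,10]

```text
time: 20.83
tool_pos: [564.7, -175.3, 128.0]
tcp_rot: [[0.494, 0.87, -0.0], [0.87, -0.494, 0.001], [0.001, -0.001, -1.0]]
ft_force: [-0.6, -0.0, -0.6]
finger_gap: 18.9
```

```bash
python3 - <<'E'
from h import *
show()
E
```

```text
t 20.83 pos [ 564.7 -175.3  128. ] yaw 60.41 tilt [-0.01  0.05] F [-0.6 -0.  -0.6] T [ 0.1  -0.03 -0.03] gap 18.9
```

send_rows:
  plan: [0,0,-4,0,0,0,10,0,0,-4,0,0,0,10,0,0,-4,0,0,0,10]

```text
time: 21.08
tool_pos: [564.6, -175.3, 114.6]
tcp_rot: [[0.492, 0.871, -0.0], [0.871, -0.492, 0.001], [0.001, -0.001, -1.0]]
ft_force: [0.9, 0.7, -0.5]
finger_gap: 18.6
```

send_rows:
  plan: [0,0,-2,0,0,0,10,0,0,-1.5,0,0,0,10]

```text
time: 21.25
tool_pos: [564.3, -175.1, 109.6]
tcp_rot: [[0.491, 0.871, -0.001], [0.871, -0.491, 0.002], [0.001, -0.002, -1.0]]
ft_force: [0.6, 0.7, -0.8]
finger_gap: 19.1
```

send_rows:
  plan: [0,0,-1,0,0,0,10,0,0,-0.5,0,0,0,10,0,0,0,0,0,0,34,0,0,0,0,0,0,34,0,0,0,0,0,0,34,0,0,0,0,0,0,34]

```text
time: 21.75
tool_pos: [565.1, -175.6, 109.7]
tcp_rot: [[0.49, 0.872, 0.001], [0.872, -0.49, 0.0], [0.001, 0.001, -1.0]]
ft_force: [-0.2, 0.5, 0.1]
finger_gap: 33.2
```

send_rows:
  plan: [0,0,15,0,0,0,34,0,0,30,0,0,0,34,0,0,35,0,0,0,34,0,0,35,0,0,0,34,0,0,30,0,0,0,34,0,30,0,0,0,5,34,0,30,0,0,0,5,34,0,36,0,0,0,5,34]

```text
time: 22.42
tool_pos: [562.6, -81.8, 260.1]
tcp_rot: [[0.249, 0.969, -0.002], [0.969, -0.249, -0.002], [-0.003, -0.001, -1.0]]
ft_force: [1.3, 1.0, -0.5]
finger_gap: 33.8
```

```bash
python3 - <<'E'
from h import *
show()
s=snap('wrist','w16.png'); 
E
```

```text
t 22.42 pos [562.6 -81.8 260.1] yaw 75.59 tilt [-0.09 -0.13] F [ 1.3  1.  -0.5] T [-0.   -0.05  0.03] gap 33.8
```

View pics/w16.png

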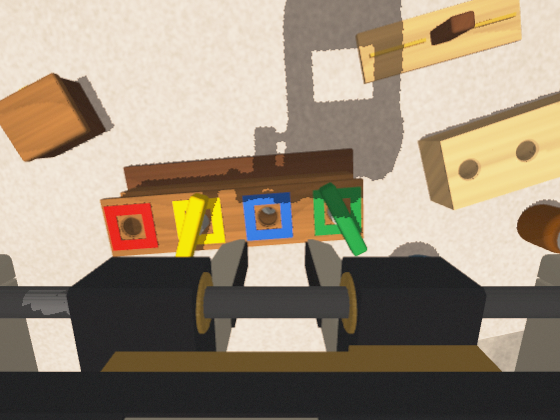

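send_rows:
  plan: [2,36,0,0,0,4,34,2,36,0,0,0,4,34,2,36,0,0,0,4,34,2,36,0,0,0,4,34,2,36,0,0,0,4,34,2,36,0,0,0,4,34,2,36,0,0,0,3,34,2,36,0,0,0,3,34]

```text
time: 23.13
tool_pos: [576.7, 221.5, 261.0]
tcp_rot: [[-0.298, 0.955, 0.002], [0.955, 0.298, -0.002], [-0.002, 0.002, -1.0]]
ft_force: [0.4, -0.9, 0.4]
finger_gap: 33.9
```

send_rows:
  plan: [1,36,-10,0,0,0,34,0,30,-15,0,0,0,34,0,10,-15,0,0,0,34,0,0,-8,0,0,0,34,0,0,0,0,0,0,34]

```text
time: 23.55
tool_pos: [576.4, 307.4, 210.1]
tcp_rot: [[-0.308, 0.951, 0.003], [0.951, 0.308, -0.001], [-0.002, 0.002, -1.0]]
ft_force: [0.3, -0.3, 0.1]
finger_gap: 33.9
```

```bash
python3 - <<'E'
from h import *
s=snap('wrist','w17.png'); show()
bars(s,137,amin=400)
E
```

```text
t 23.60 pos [576.6 307.  210.9] yaw 107.89 tilt [ 0.17 -0.05] F [-0.2  0.6  0.1] T [ 0.03  0.   -0.02] gap 34.2
red 1264.5 [344.  222.9] z 137 [561.8 363.2 137. ] len 52.0 20.0 ang -8.0
blue 1553.0 [259.3 218. ] z 137 [579.7 294.5 137. ] len 79.9 15.1 ang 15.2
```

View pics/w17.png

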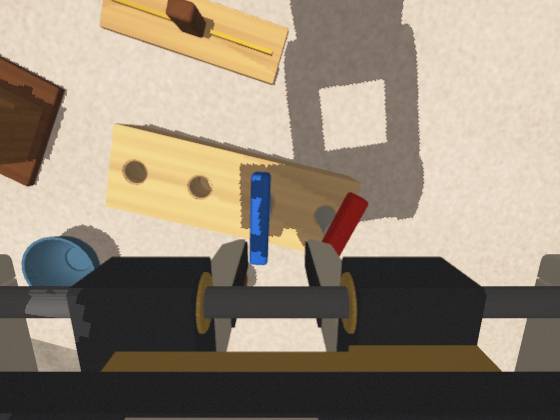

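send_rows:
  plan: [2,-9,-12,0,0,-2,34,1,-4,-15,0,0,0,34,0,0,-15,0,0,0,34,0,0,-8,0,0,0,34,0,0,0,0,0,0,34,0,0,0,0,0,0,34]

```text
time: 24.1
tool_pos: [581.8, 284.8, 158.9]
tcp_rot: [[-0.262, 0.965, 0.006], [0.965, 0.262, -0.001], [-0.002, 0.006, -1.0]]
ft_force: [0.4, 0.6, -0.4]
finger_gap: 33.8
```

```bash
python3 - <<'E'
from h import *
s=snap('wrist','w18.png'); show()
bars(s,137,amin=400)
E
```

```text
t 24.15 pos [581.8 284.9 159. ] yaw 105.17 tilt [ 0.37 -0.05] F [-0.3  0.6 -1. ] T [-0.01  0.01 -0.04] gap 33.9
red 1754.5 [396.7 235. ] z 137 [557.1 362.  137. ] len 42.3 22.9 ang -7.2
blue 2162.5 [289. 234.] z 137 [575.2 292.8 137. ] len 14.0 71.6 ang 16.4
```

send_rows:
  plan: [-1,4,-5,0,0.4,1,34,0,2,-8,0,0,0,34,0,0.5,-8,0,0,0,34,0,0,0,0,0,0,34,0,0,0,0,0,0,34]

```text
time: 24.57
tool_pos: [581.4, 292.4, 137.9]
tcp_rot: [[-0.28, 0.96, 0.001], [0.96, 0.28, 0.001], [0.0, 0.001, -1.0]]
ft_force: [0.8, 0.0, 0.4]
finger_gap: 33.8
```

send_rows:
  plan: [-1,0,-14,0,0,0,34,0,0,-9,0,0,0,34,0,0,-5,0,0,0,34,0,0,0,0,0,0,34,0,0,0,0,0,0,34]

```text
time: 24.98
tool_pos: [579.8, 292.5, 106.1]
tcp_rot: [[-0.281, 0.96, 0.0], [0.96, 0.281, 0.0], [-0.0, 0.0, -1.0]]
ft_force: [0.4, -0.6, 0.5]
finger_gap: 34.2
```

send_rows:
  plan: [0,0,1.5,0,0,0,34,0,0,0,0,0,0,10,0,0,0,0,0,0,10,0,0,0,0,0,0,10,0,0,0,0,0,0,10,0,0,0,0,0,0,10]
  squeeze: 40

```text
time: 25.48
tool_pos: [580.1, 292.5, 108.7]
tcp_rot: [[-0.281, 0.96, 0.001], [0.96, 0.281, 0.0], [0.0, 0.001, -1.0]]
ft_force: [-0.4, 0.3, -3.0]
finger_gap: 18.6
```

send_rows:
  plan: [0,0,10,0,0,0,10,0,0,25,0,0,0,10,0,0,30,0,0,0,10,0,0,35,0,0,0,10,0,0,30,0,0,0,10,0,0,18,0,0,0,10,0,0,0,0,0,0,10]

```text
time: 26.07
tool_pos: [577.2, 291.2, 264.5]
tcp_rot: [[-0.281, 0.96, -0.003], [0.96, 0.281, -0.001], [-0.001, -0.003, -1.0]]
ft_force: [-0.5, 0.4, -2.0]
finger_gap: 18.1
```

```bash
python3 - <<'E'
from h import *
s=snap('wrist','w19.png'); show()
held(s,'blue')
E
```

```text
t 26.12 pos [577.1 291.1 262.7] yaw 106.31 tilt [-0.21 -0.11] F [ 0.6 -0.8 -1.6] T [ 0.08  0.04 -0.01] gap 18.4
197 266 286 [[-3.9, -39.3, -29.8], [5.5, -39.3, -29.8], [0.8, -39.3, -29.8]]
212 261 292 [[-6.4, -32.0, -29.9], [8.4, -32.0, -29.9], [1.0, -32.0, -29.9]]
227 261 291 [[-6.5, -24.5, -29.9], [8.1, -24.5, -29.9], [0.8, -24.5, -29.9]]
336 261 288 [[-7.2, 36.4, -30.1], [7.3, 36.4, -30.2], [0.1, 36.4, -30.1]]
344 265 285 [[-5.1, 41.3, -30.2], [5.7, 41.3, -30.2], [0.3, 41.3, -30.2]]
```

View pics/w19.png

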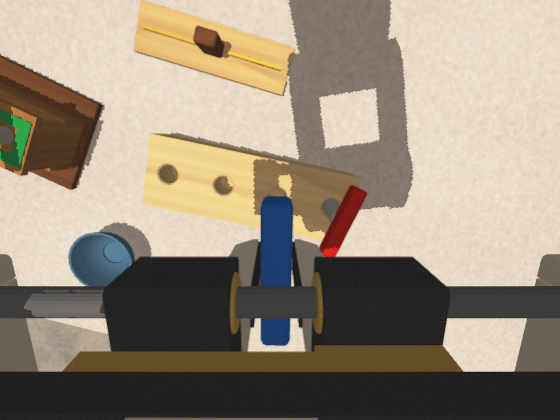

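send_rows:
  plan: [0,-33,4,0,0,-5,10,0,-36,2,0,0,-5,10,0,-36,0,0,0,-5,10,0,-36,0,0,0,-5,10,0,-36,0,0,0,-5,10]

```text
time: 26.53
tool_pos: [574.1, 113.8, 260.0]
tcp_rot: [[0.157, 0.987, -0.013], [0.988, -0.157, 0.001], [-0.001, -0.013, -1.0]]
ft_force: [0.9, 0.5, -2.4]
finger_gap: 18.5
```

send_rows:
  plan: [1,-36,2,0,0,-5,10,1,-36,2,0,0,-5,10,1,-36,2,0,0,-5,10,1,-36,2,0,0,-5,10,1,-36,0,0,0,-5,10,1,-24,0,0,0,-5,10,0,0,0,0,0,-3,10,0,0,0,0,0,0,10]

```text
time: 27.2
tool_pos: [573.9, -106.7, 252.3]
tcp_rot: [[0.7, 0.714, -0.026], [0.714, -0.7, 0.012], [-0.01, -0.027, -1.0]]
ft_force: [-0.0, 0.5, -2.1]
finger_gap: 18.3
```

```bash
python3 - <<'E'
from h import *
show()
E
```

```text
t 27.20 pos [ 573.9 -106.7  252.3] yaw 45.60 tilt [-1.51  0.68] F [-0.   0.5 -2.1] T [-0.01 -0.03 -0.01] gap 18.3
```

send_rows:
  plan: [4,6,-8,-0.7,-1.5,3.4,10,1,3,-8,0,0,0,10,0,0,-8,0,0,0,10,0,0,-4,0,0,0,10,0,0,0,0,0,0,10,0,0,0,0,0,0,10]

```text
time: 27.7
tool_pos: [577.2, -95.7, 216.3]
tcp_rot: [[0.652, 0.758, -0.009], [0.758, -0.652, 0.001], [-0.005, -0.007, -1.0]]
ft_force: [0.5, -0.0, -2.8]
finger_gap: 18.1
```

```bash
python3 - <<'E'
from h import *
show()
E
```

```text
t 27.70 pos [577.2 -95.7 216.3] yaw 49.33 tilt [-0.52  0.05] F [ 0.5 -0.  -2.8] T [-0.02 -0.02 -0.02] gap 18.1
```

send_rows:
  plan: [1.8,-0.7,-5,0,-0.5,0,10,0.3,0,-4,0,0,0,10,0,0,0,0,0,0,10,0,0,0,0,0,0,10,0,0,0,0,0,0,10]

```text
time: 28.12
tool_pos: [579.8, -96.3, 207.0]
tcp_rot: [[0.652, 0.758, 0.001], [0.758, -0.652, 0.001], [0.001, 0.0, -1.0]]
ft_force: [-0.1, -0.1, -2.3]
finger_gap: 18.3
```

```bash
python3 - <<'E'
from h import *
show()
E
```

```text
t 28.12 pos [579.8 -96.3 207. ] yaw 49.31 tilt [0.05 0.05] F [-0.1 -0.1 -2.3] T [ 0.01  0.04 -0.  ] gap 18.3
```

send_rows:
  plan: [0,-0.2,-7,0,0,0,10,0,0,-6,0,0,0,10,0,0,-4,0,0,0,10,0,0,0,0,0,0,10]

```text
time: 28.45
tool_pos: [580.2, -96.8, 189.6]
tcp_rot: [[0.652, 0.758, 0.003], [0.758, -0.652, 0.001], [0.002, 0.002, -1.0]]
ft_force: [0.3, -0.4, -2.8]
finger_gap: 18.4
```

send_rows:
  plan: [0,0,-6,0,0,0,10,0,0,-6,0,0,0,10,0,0,-5,0,0,0,10,0,0,0,0,0,0,10]

```text
time: 28.78
tool_pos: [579.8, -96.7, 169.9]
tcp_rot: [[0.652, 0.758, 0.002], [0.758, -0.652, 0.001], [0.002, 0.001, -1.0]]
ft_force: [-0.1, 0.1, -3.1]
finger_gap: 18.5
```

send_rows:
  plan: [0,0,-5,0,0,0,10,0,0,-5,0,0,0,10,0,0,-4,0,0,0,10,0,0,0,0,0,0,10]

```text
time: 29.12
tool_pos: [579.6, -96.7, 153.9]
tcp_rot: [[0.652, 0.758, 0.001], [0.758, -0.652, 0.001], [0.001, 0.0, -1.0]]
ft_force: [0.1, -0.1, -2.4]
finger_gap: 18.4
```

send_rows:
  plan: [0,0,-5,0,0,0,10,0,0,-4,0,0,0,10,0,0,-2,0,0,0,10,0,0,-1,0,0,0,10]

```text
time: 29.45
tool_pos: [579.7, -96.6, 140.9]
tcp_rot: [[0.652, 0.758, 0.001], [0.758, -0.652, 0.001], [0.002, 0.0, -1.0]]
ft_force: [-0.7, 0.2, -2.5]
finger_gap: 18.4
```

send_rows:
  plan: [0,0,-1,0,0,0,10,0,0,-0.8,0,0,0,10,0,0,-0.8,0,0,0,10]

```text
time: 29.7
tool_pos: [579.9, -96.6, 138.3]
tcp_rot: [[0.652, 0.758, 0.002], [0.758, -0.652, 0.001], [0.002, 0.001, -1.0]]
ft_force: [-0.8, 0.1, 4.9]
finger_gap: 18.5
```

send_rows:
  plan: [-0.2,0,-0.7,0,0.1,2.5,10,-0.2,0,-0.7,0,0.1,2.5,10,-0.2,0,-0.7,0,0.1,2.5,10]

```text
time: 29.95
tool_pos: [580.0, -97.0, 138.4]
tcp_rot: [[0.545, 0.838, -0.001], [0.838, -0.545, 0.0], [-0.001, -0.001, -1.0]]
ft_force: [-1.7, 0.8, 2.9]
finger_gap: 18.6
```

send_rows:
  plan: [-0.3,0,-0.7,0,0.1,2.5,10,-0.3,0,-0.7,0,0.1,2.5,10]

```text
time: 30.12
tool_pos: [579.7, -97.1, 138.4]
tcp_rot: [[0.466, 0.885, -0.003], [0.885, -0.466, -0.001], [-0.002, -0.002, -1.0]]
ft_force: [-3.5, 0.9, 2.5]
finger_gap: 18.4
```

send_rows:
  plan: [-0.3,0,-0.7,0,0.1,2.5,10,-0.3,0,-0.7,0,0.1,2.5,10]

```text
time: 30.28
tool_pos: [579.5, -97.2, 138.4]
tcp_rot: [[0.383, 0.924, -0.005], [0.924, -0.383, -0.002], [-0.003, -0.004, -1.0]]
ft_force: [-1.1, 0.4, 2.5]
finger_gap: 18.3
```

send_rows:
  plan: [-0.1,0,-0.8,0,-0.1,2.5,10,-0.1,0,-0.8,0.1,0,2.5,10]

```text
time: 30.45
tool_pos: [579.8, -97.5, 138.3]
tcp_rot: [[0.297, 0.955, -0.001], [0.955, -0.297, -0.001], [-0.001, -0.001, -1.0]]
ft_force: [-0.9, -0.8, 2.6]
finger_gap: 18.2
```

send_rows:
  plan: [-0.1,0,-0.8,0,0,2.5,10,-0.1,0,-0.8,0.1,0,2.5,10]

```text
time: 30.62
tool_pos: [580.2, -97.8, 138.3]
tcp_rot: [[0.208, 0.978, 0.001], [0.978, -0.208, -0.0], [0.0, 0.001, -1.0]]
ft_force: [-0.5, -0.1, 2.0]
finger_gap: 18.5
```

send_rows:
  plan: [-0.1,0,-0.8,0,0,2.5,10,-0.1,0,-0.8,0,0,2.5,10]

```text
time: 30.78
tool_pos: [580.5, -98.0, 138.2]
tcp_rot: [[0.117, 0.993, 0.003], [0.993, -0.117, -0.001], [-0.0, 0.004, -1.0]]
ft_force: [-1.5, 0.7, 2.5]
finger_gap: 18.3
```

send_rows:
  plan: [-0.9,0.8,-0.7,0,0.1,2.5,10,-0.3,0.1,-0.8,0,0.1,2.5,10]

```text
time: 30.95
tool_pos: [579.9, -97.4, 138.1]
tcp_rot: [[0.026, 1.0, 0.002], [1.0, -0.026, -0.001], [-0.001, 0.002, -1.0]]
ft_force: [-0.0, -0.3, 0.8]
finger_gap: 18.3
```

send_rows:
  plan: [-0.3,0.1,-0.8,0,0.1,2.5,10,-0.3,0.1,-0.8,0,0.1,2.5,10]

```text
time: 31.12
tool_pos: [579.9, -97.5, 137.8]
tcp_rot: [[-0.066, 0.998, 0.001], [0.998, 0.066, -0.002], [-0.002, 0.001, -1.0]]
ft_force: [-0.2, 0.5, 1.1]
finger_gap: 18.4
```

send_rows:
  plan: [-0.3,0.1,-0.8,0,0.1,2.5,10,-0.3,0.1,-0.8,0,0.1,2.5,10]

```text
time: 31.28
tool_pos: [580.0, -97.4, 137.6]
tcp_rot: [[-0.157, 0.988, 0.0], [0.988, 0.157, -0.002], [-0.002, -0.0, -1.0]]
ft_force: [0.6, 0.5, 2.2]
finger_gap: 18.3
```

```bash
python3 - <<'E'
from h import *
show()
s=snap('wrist','w20.png'); held(s,'blue'); show()
E
```

```text
t 31.28 pos [580.  -97.4 137.6] yaw 99.02 tilt [ 0.   -0.13] F [0.6 0.5 2.2] T [ 0.29 -0.    0.  ] gap 18.3
188 253 255 [[-9.6, -44.2, -30.0], [-8.7, -44.2, -30.0], [-9.2, -44.2, -30.0]]
203 248 299 [[-12.1, -37.1, -30.0], [11.8, -37.0, -30.0], [-0.2, -37.1, -30.0]]
218 243 320 [[-14.7, -29.8, -30.0], [21.8, -29.7, -30.0], [3.4, -29.8, -30.0]]
336 261 288 [[-7.1, 34.9, -30.0], [7.2, 34.9, -30.0], [0.0, 34.9, -30.0]]
344 265 284 [[-5.0, 39.8, -30.0], [5.1, 39.8, -30.0], [0.0, 39.8, -30.0]]
t 31.33 pos [580.  -97.4 137.6] yaw 99.22 tilt [ 0.   -0.13] F [-0.3  1.7  1.9] T [0.2  0.03 0.03] gap 18.5
```

send_rows:
  plan: [-0.1,0,-0.8,0,0,1.5,10,-0.1,0,-0.8,0,0,1.5,10]

```text
time: 31.5
tool_pos: [580.4, -97.4, 137.4]
tcp_rot: [[-0.211, 0.977, 0.002], [0.977, 0.211, -0.003], [-0.003, 0.002, -1.0]]
ft_force: [-0.3, -1.2, 2.2]
finger_gap: 18.4
```

send_rows:
  plan: [-0.3,0,-1,0,0.1,2,10,-0.3,0,-1,0,0,2,10]

```text
time: 31.67
tool_pos: [580.0, -97.6, 136.0]
tcp_rot: [[-0.279, 0.96, 0.002], [0.96, 0.279, -0.003], [-0.003, 0.001, -1.0]]
ft_force: [-0.5, -0.1, -2.3]
finger_gap: 18.3
```

send_rows:
  plan: [-0.2,0,-1,0,0.1,2,10,-0.2,0,-1,0,0.1,2,10]

```text
time: 31.83
tool_pos: [579.7, -97.7, 134.1]
tcp_rot: [[-0.346, 0.938, -0.001], [0.938, 0.346, -0.003], [-0.003, -0.002, -1.0]]
ft_force: [0.1, -0.8, -2.8]
finger_gap: 18.4
```

send_rows:
  plan: [-0.2,0,-1,0,0.1,2,10,-0.2,0,-1,0,0.1,2,10]

```text
time: 32.0
tool_pos: [579.3, -97.8, 132.0]
tcp_rot: [[-0.412, 0.911, -0.004], [0.911, 0.412, -0.004], [-0.002, -0.005, -1.0]]
ft_force: [0.1, -0.2, -2.5]
finger_gap: 18.8
```

send_rows:
  plan: [0,0,-3,0,-0.2,-1.5,10,0,0.2,-3,0,0,0,10,0,0,-4,0,0,0,10]

```text
time: 32.25
tool_pos: [579.6, -97.8, 122.1]
tcp_rot: [[-0.387, 0.922, 0.0], [0.922, 0.387, -0.004], [-0.004, -0.001, -1.0]]
ft_force: [0.8, 0.5, -1.8]
finger_gap: 18.4
```

send_rows:
  plan: [0,0,-4,0,0,0,10,0,0,-4,0,0,0,10]

```text
time: 32.42
tool_pos: [579.6, -97.9, 113.4]
tcp_rot: [[-0.387, 0.922, 0.0], [0.922, 0.387, -0.004], [-0.004, -0.002, -1.0]]
ft_force: [-0.1, -0.3, -2.4]
finger_gap: 18.2
```

send_rows:
  plan: [0,0,-2,0,0,0,10,0,0,-1.5,0,0,0,10,0,0,0,0,0,0,10]

```text
time: 32.67
tool_pos: [579.8, -97.9, 110.6]
tcp_rot: [[-0.387, 0.922, 0.001], [0.922, 0.387, -0.004], [-0.004, -0.001, -1.0]]
ft_force: [-2.3, 0.6, -3.2]
finger_gap: 18.6
```

send_rows:
  plan: [0,0,0,0,0,0,34,0,0,0,0,0,0,34,0,0,0,0,0,0,34,0,0,0,0,0,0,34]

```text
time: 33.0
tool_pos: [580.4, -98.0, 111.0]
tcp_rot: [[-0.387, 0.922, 0.002], [0.922, 0.387, -0.005], [-0.005, 0.0, -1.0]]
ft_force: [0.1, -0.8, 0.1]
finger_gap: 33.8
```

send_rows:
  plan: [0,0,15,0,0,0,34,0,0,30,0,0,0,34,0,0,35,0,0,0,34,0,0,35,0,0,0,34,0,0,30,0,0,0,34,0,30,0,0,0,-2,34,0,36,0,0,0,-2,34,0,36,0,0,0,-2,34]

```text
time: 33.67
tool_pos: [578.0, 2.1, 271.2]
tcp_rot: [[-0.279, 0.96, 0.005], [0.96, 0.279, -0.005], [-0.006, 0.003, -1.0]]
ft_force: [0.2, -0.5, 0.4]
finger_gap: 34.0
```

```bash
python3 - <<'E'
from h import *
show()
s=snap('wrist','w21.png'); t=snap('top'); 
for c in ('green','blue','yellow'):
  for n,q in (('wrist',s),('top',t)):
    for a,r,k in blobs(q,c,60)[:2]:
        m=np.zeros(q['range_z'].shape,np.uint8); cv2.drawContours(m,[k],-1,1,-1)
        P=cloud(q)[m>0]; h=P[:,2]; h=h[(h>120)&(h<180)]
        if len(h)>30: print(c,n,'top height median %.1f p90 %.1f'%(np.median(h),np.percentile(h,90)),len(h))
E
```

```text
t 33.67 pos [578.    2.1 271.2] yaw 106.20 tilt [ 0.28 -0.29] F [ 0.2 -0.5  0.4] T [ 0.04 -0.03 -0.04] gap 34.0
green wrist top height median 138.2 p90 139.3 1132
blue wrist top height median 138.0 p90 139.1 1474
yellow wrist top height median 137.9 p90 139.2 1729
yellow top top height median 139.3 p90 142.2 274
```

View pics/w21.png

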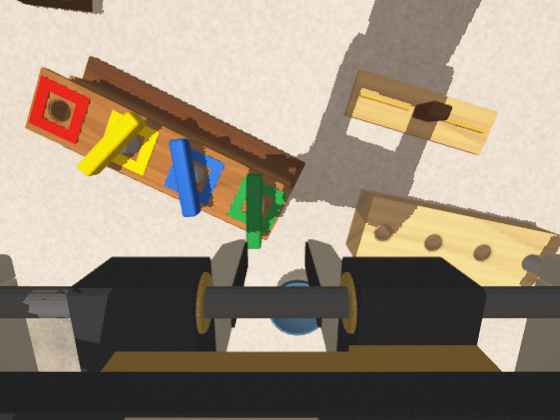

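Three posts are home: their tops measure about 139 mm. Red is next.

send_rows:
  plan: [0,36,0,0,0,-3,34,0,36,0,0,0,-3,34,0,36,0,0,0,-3,34,0,36,0,0,0,-3,34,0,36,0,0,0,-3,34,0,36,0,0,0,-3,34,0,36,0,0,0,-3,34,0,36,0,0,0,-3,34]

```text
time: 34.43
tool_pos: [576.4, 298.2, 280.3]
tcp_rot: [[0.152, 0.988, 0.009], [0.988, -0.152, -0.008], [-0.006, 0.01, -1.0]]
ft_force: [0.9, -0.2, 0.1]
finger_gap: 34.3
```

send_rows:
  plan: [0,36,-10,0,0,0,34,0,22,-15,0,0,0,34,0,0,-15,0,0,0,34,0,0,-8,0,0,0,34,0,0,0,0,0,0,34]

```text
time: 34.85
tool_pos: [575.7, 364.2, 234.3]
tcp_rot: [[0.149, 0.989, 0.011], [0.989, -0.149, -0.006], [-0.004, 0.012, -1.0]]
ft_force: [-0.4, -0.1, 0.2]
finger_gap: 34.2
```

```bash
python3 - <<'E'
from h import *
s=snap('wrist','w22.png'); show()
bars(s,137,amin=400)
E
```

```text
t 34.90 pos [575.9 363.9 235.2] yaw 81.38 tilt [ 0.67 -0.33] F [-0.2  0.3  0.5] T [0.02 0.01 0.  ] gap 34.1
red 1319.5 [276.1 209.6] z 137 [574.2 365.2 137. ] len 15.1 80.3 ang -7.1
```

View pics/w22.png

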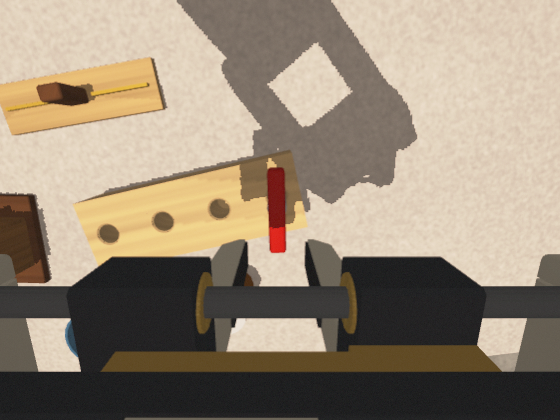

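send_rows:
  plan: [-1,0,-15,0.3,0.7,1.5,34,0,0,-20,0,0,0,34,0,0,-20,0,0,0,34,0,0,-12,0,0,0,34,0,0,0,0,0,0,34,0,0,0,0,0,0,34]

```text
time: 35.4
tool_pos: [578.1, 357.7, 174.8]
tcp_rot: [[0.129, 0.992, 0.007], [0.992, -0.129, 0.003], [0.004, 0.006, -1.0]]
ft_force: [-0.4, 0.2, 0.6]
finger_gap: 33.9
```

```bash
python3 - <<'E'
from h import *
s=snap('wrist'); show()
bars(s,137,amin=400)
E
```

```text
t 35.45 pos [578.1 357.8 175. ] yaw 82.61 tilt [0.41 0.19] F [-0.1 -1.1  0.1] T [ 0.01  0.01 -0.03] gap 34.1
red 2149.0 [284.  225.5] z 137 [573.5 365.3 137. ] len 15.0 80.3 ang -6.4
```

send_rows:
  plan: [-2,4,-10,-0.2,0.4,1,34,-1,2,-12,0,0,0,34,0,0,-8,0,0,0,34,0,0,0,0,0,0,34,0,0,0,0,0,0,34]

```text
time: 35.87
tool_pos: [575.7, 364.7, 145.5]
tcp_rot: [[0.11, 0.994, 0.003], [0.994, -0.11, 0.002], [0.002, 0.003, -1.0]]
ft_force: [-0.1, -0.6, 0.5]
finger_gap: 33.8
```

send_rows:
  plan: [-1.5,-0.3,-14,0,0,0,34,0,0,-12,0,0,0,34,0,0,-7,0,0,0,34,0,0,0,0,0,0,34,0,0,0,0,0,0,34]

```text
time: 36.28
tool_pos: [573.6, 364.3, 108.2]
tcp_rot: [[0.109, 0.994, 0.002], [0.994, -0.109, 0.001], [0.001, 0.002, -1.0]]
ft_force: [-1.2, -0.5, 0.7]
finger_gap: 33.6
```

send_rows:
  plan: [0,0,0,0,0,0,10,0,0,0,0,0,0,10,0,0,0,0,0,0,10,0,0,0,0,0,0,10,0,0,0,0,0,0,10]

```text
time: 36.7
tool_pos: [573.9, 364.4, 109.0]
tcp_rot: [[0.109, 0.994, 0.003], [0.994, -0.109, 0.001], [0.002, 0.002, -1.0]]
ft_force: [0.8, -0.3, -1.9]
finger_gap: 18.4
```

send_rows:
  plan: [0,0,10,0,0,0,10,0,0,25,0,0,0,10,0,0,30,0,0,0,10,0,0,35,0,0,0,10,0,0,30,0,0,0,10,0,0,22,0,0,0,10,0,0,0,0,0,0,10]

```text
time: 37.28
tool_pos: [571.5, 362.9, 270.4]
tcp_rot: [[0.11, 0.994, 0.0], [0.994, -0.11, 0.0], [0.0, 0.0, -1.0]]
ft_force: [-0.1, 0.2, -0.9]
finger_gap: 18.4
```

```bash
python3 - <<'E'
from h import *
s=snap('wrist','w23.png'); show()
held(s,'red')
E
```

```text
t 37.33 pos [571.3 362.8 268.1] yaw 83.72 tilt [-0.05 -0.04] F [-0.5 -0.6 -1.4] T [-0.02  0.05  0.02] gap 18.3
197 269 285 [[-2.2, -39.6, -30.0], [5.3, -39.6, -30.0], [1.5, -39.6, -30.0]]
212 262 292 [[-5.6, -32.3, -30.0], [8.7, -32.3, -30.0], [1.6, -32.3, -30.0]]
227 262 292 [[-5.7, -24.7, -30.0], [8.8, -24.8, -30.0], [1.6, -24.7, -30.0]]
337 261 289 [[-6.9, 37.1, -30.0], [8.1, 37.1, -30.0], [0.6, 37.1, -30.0]]
345 264 285 [[-5.3, 42.1, -30.0], [6.0, 42.1, -30.0], [0.3, 42.1, -30.0]]
```

View pics/w23.png

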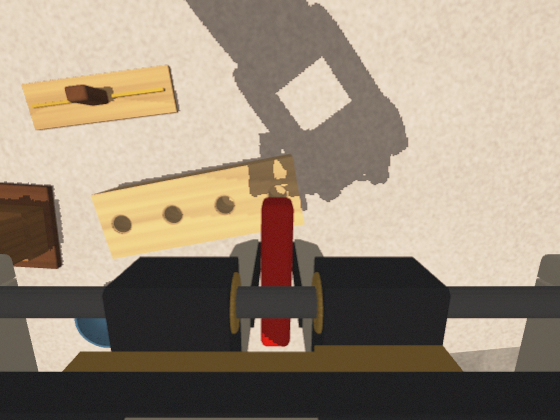

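send_rows:
  plan: [0,-33,4,0,0,-2,10,0,-36,2,0,0,-2,10,0,-38,0,0,0,-2,10,0,-38,0,0,0,-2,10,0,-38,0,0,0,-2,10,0,-38,0,0,0,-2,10,0,-38,0,0,0,-2,10,0,-38,0,0,0,-2,10]

```text
time: 38.0
tool_pos: [565.7, 60.2, 261.1]
tcp_rot: [[0.381, 0.925, -0.014], [0.925, -0.381, -0.001], [-0.006, -0.013, -1.0]]
ft_force: [1.3, 1.2, -1.7]
finger_gap: 18.0
```

send_rows:
  plan: [0,-38,0,0,0,-2,10,0,-38,0,0,0,-2,10,0,-38,0,0,0,-2,10,0,-38,0,0,0,-2,10,0,-38,0,0,0,-2,10,0,-38,0,0,0,-2,10]

```text
time: 38.5
tool_pos: [560.4, -178.6, 251.5]
tcp_rot: [[0.573, 0.819, -0.023], [0.819, -0.573, 0.005], [-0.009, -0.022, -1.0]]
ft_force: [0.4, 0.7, -1.2]
finger_gap: 18.6
```

send_rows:
  plan: [-2,-30,2,0,-0.7,-3,10,-2,-30,0,0,-0.6,-3,10,-1,-10,0,0,0,0,10,0,0,0,0,0,0,10,0,0,0,0,0,0,10]

```text
time: 38.92
tool_pos: [551.4, -258.3, 244.3]
tcp_rot: [[0.666, 0.746, -0.009], [0.746, -0.666, 0.01], [0.001, -0.013, -1.0]]
ft_force: [0.5, 0.2, -1.4]
finger_gap: 18.0
```

```bash
python3 - <<'E'
from h import *
s=snap('wrist','w24.png'); show()
held(s,'red'); bars(s,95,amin=800)
E
```

```text
t 38.97 pos [ 551.5 -257.8  244.2] yaw 48.27 tilt [-0.53  0.56] F [ 0.8 -0.5 -1.8] T [-0.08 -0.02  0.04] gap 18.3
168 287 288 [[5.8, -53.9, -29.3], [6.2, -53.9, -29.3], [6.0, -53.9, -29.3]]
183 263 297 [[-5.3, -47.0, -29.4], [10.4, -47.0, -29.4], [2.6, -47.0, -29.4]]
198 248 306 [[-12.4, -40.0, -29.5], [14.8, -40.0, -29.4], [1.1, -40.0, -29.5]]
338 261 289 [[-7.2, 35.2, -30.5], [7.6, 35.2, -30.5], [0.2, 35.2, -30.5]]
346 282 284 [[4.0, 40.1, -30.5], [5.0, 40.1, -30.5], [4.5, 40.1, -30.5]]
red 4113.0 [284.  227.3] z 95 [ 578.9 -269.1   95. ] len 67.2 133.3 ang -30.3
yellow 3165.5 [349.9 166.9] z 95 [ 575.4 -173.2   95. ] len 57.3 89.1 ang -7.8
blue 3573.0 [425.6 120.2] z 95 [589.6 -86.1  95. ] len 73.5 80.0 ang -7.7
green 4675.0 [497.7  84.7] z 95 [609.5 -12.8  95. ] len 68.7 95.7 ang 12.8
```

View pics/w24.png

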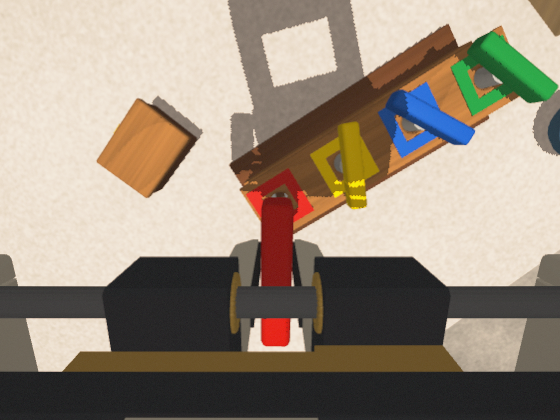

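Over the red frame. I'll straighten the tool and lower to just above the deck.

send_rows:
  plan: [1,2.5,-8,-0.6,-0.5,0.7,10,0,0.5,-10,0,0,0,10,0,0,-8,0,0,0,10,0,0,0,0,0,0,10,0,0,0,0,0,0,10]

```text
time: 39.38
tool_pos: [553.3, -249.3, 215.3]
tcp_rot: [[0.651, 0.759, -0.002], [0.759, -0.651, 0.001], [-0.001, -0.002, -1.0]]
ft_force: [0.7, -0.5, -1.2]
finger_gap: 18.4
```

```bash
python3 - <<'E'
from h import *
show()
E
```

```text
t 39.38 pos [ 553.3 -249.3  215.3] yaw 49.39 tilt [-0.12  0.05] F [ 0.7 -0.5 -1.2] T [0.02 0.01 0.05] gap 18.4
```

send_rows:
  plan: [-0.5,-3.5,-4,0,-0.1,0,10,0,-1,-3,0,0,0,10,0,0,0,0,0,0,10,0,0,0,0,0,0,10,0,0,0,0,0,0,10]

```text
time: 39.8
tool_pos: [553.0, -253.9, 208.2]
tcp_rot: [[0.65, 0.76, 0.0], [0.76, -0.65, 0.001], [0.001, -0.001, -1.0]]
ft_force: [-0.0, 0.3, -1.3]
finger_gap: 18.3
```

send_rows:
  plan: [-0.2,-0.3,-7,0,0,0,10,0,0,-6,0,0,0,10,0,0,-4,0,0,0,10,0,0,0,0,0,0,10]

```text
time: 40.13
tool_pos: [553.8, -254.9, 192.7]
tcp_rot: [[0.651, 0.759, 0.005], [0.759, -0.651, -0.001], [0.002, 0.004, -1.0]]
ft_force: [-0.9, 0.5, 6.2]
finger_gap: 17.9
```

send_rows:
  plan: [0,0,-6,0,0,0,10,0,0,-6,0,0,0,10,0,0,-5,0,0,0,10,0,0,0,0,0,0,10]

```text
time: 40.47
tool_pos: [555.9, -255.9, 181.4]
tcp_rot: [[0.651, 0.759, 0.015], [0.759, -0.651, -0.006], [0.005, 0.015, -1.0]]
ft_force: [-0.4, 1.3, -2.8]
finger_gap: 18.5
```

send_rows:
  plan: [0,0,-5,0,0,0,10,0,0,-5,0,0,0,10,0,0,-4,0,0,0,10,0,0,0,0,0,0,10]

```text
time: 40.8
tool_pos: [555.1, -255.3, 164.0]
tcp_rot: [[0.651, 0.759, 0.012], [0.759, -0.651, -0.004], [0.004, 0.012, -1.0]]
ft_force: [-0.2, 1.0, -2.3]
finger_gap: 18.5
```

```bash
python3 - <<'E'
from h import *
s=snap('wrist','w25.png'); c=snap('scene','s25.png'); show()
held(s,'red')
cv2.imwrite('pics/a25.png',np.hstack([cv2.resize(s['color'][150:360,180:380],(400,420)),cv2.resize(c['color'][120:220,190:290],(400,420),interpolation=cv2.INTER_CUBIC)])[:,:,::-1])
E
```

```text
t 40.90 pos [ 555.3 -255.5  164.9] yaw 49.41 tilt [ 0.71 -0.27] F [-0.7  1.6 -1.2] T [0.2  0.19 0.04] gap 18.5
174 286 287 [[5.6, -51.9, -30.6], [6.0, -51.9, -30.6], [5.8, -51.9, -30.6]]
189 261 296 [[-5.8, -45.0, -30.6], [10.2, -45.0, -30.5], [2.2, -45.0, -30.6]]
204 236 304 [[-17.5, -38.0, -30.6], [14.0, -38.0, -30.4], [-1.7, -38.0, -30.5]]
337 262 289 [[-6.2, 34.0, -29.6], [8.0, 34.1, -29.5], [0.9, 34.0, -29.6]]
345 267 284 [[-3.6, 39.0, -29.5], [5.4, 39.0, -29.5], [0.9, 39.0, -29.5]]
```

View pics/a25.png

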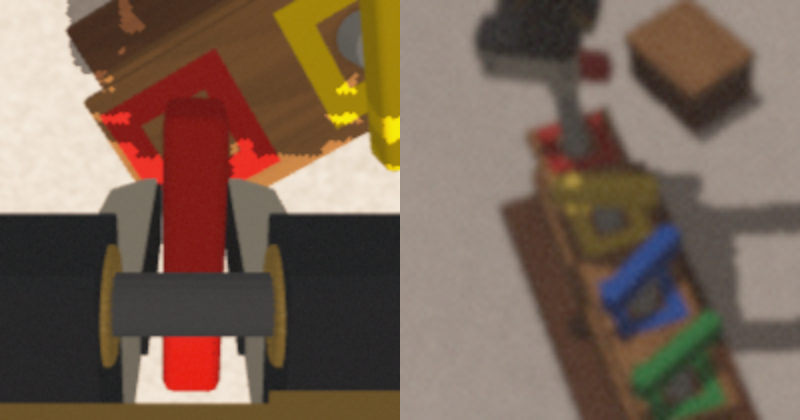

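send_rows:
  plan: [-0.8,0.3,0,0.3,0.7,0,10,0,0,0,0,0,0,10,0,0,0,0,0,0,10]

```text
time: 41.15
tool_pos: [554.6, -255.2, 165.1]
tcp_rot: [[0.651, 0.759, -0.001], [0.759, -0.651, 0.001], [0.0, -0.001, -1.0]]
ft_force: [-0.0, 1.2, -2.7]
finger_gap: 18.5
```

```bash
python3 - <<'E'
from h import *
show()
E
```

```text
t 41.15 pos [ 554.6 -255.2  165.1] yaw 49.41 tilt [-0.04  0.06] F [-0.   1.2 -2.7] T [ 0.14  0.08 -0.03] gap 18.5
```

send_rows:
  plan: [0,0,-5,0,0,0,10,0,0,-5,0,0,0,10,0,0,-2,0,0,0,10,0,0,0,0,0,0,10]

```text
time: 41.48
tool_pos: [554.8, -255.3, 152.4]
tcp_rot: [[0.651, 0.759, 0.0], [0.759, -0.651, 0.001], [0.001, -0.0, -1.0]]
ft_force: [-1.0, 1.2, -0.2]
finger_gap: 18.4
```

send_rows:
  plan: [0,0,-3,0,0,0,10,0,0,-3,0,0,0,10,0,0,0,0,0,0,10]

```text
time: 41.73
tool_pos: [554.7, -255.2, 145.8]
tcp_rot: [[0.651, 0.759, -0.0], [0.759, -0.651, 0.001], [0.001, -0.001, -1.0]]
ft_force: [-1.4, 1.8, -1.1]
finger_gap: 18.6
```

send_rows:
  plan: [-0.5,0.4,-3,0,0,0,10,0,0,-2,0,0,0,10,0,0,-1,0,0,0,10]

```text
time: 41.98
tool_pos: [554.3, -254.6, 139.9]
tcp_rot: [[0.651, 0.759, 0.0], [0.759, -0.651, 0.001], [0.001, -0.0, -1.0]]
ft_force: [-1.7, 1.5, 2.4]
finger_gap: 18.2
```

send_rows:
  plan: [0,0,-1,0,0,0,10,0,0,-1,0,0,0,10]

```text
time: 42.15
tool_pos: [554.4, -254.6, 138.1]
tcp_rot: [[0.651, 0.759, 0.001], [0.759, -0.651, 0.001], [0.001, 0.0, -1.0]]
ft_force: [-3.3, 2.3, 4.3]
finger_gap: 18.3
```

send_rows:
  plan: [-0.4,0.3,-0.7,0,0.1,2.5,10,-0.3,0.1,-0.8,0,0.1,2.5,10]

```text
time: 42.32
tool_pos: [553.7, -254.3, 136.7]
tcp_rot: [[0.581, 0.814, -0.002], [0.814, -0.581, 0.0], [-0.001, -0.002, -1.0]]
ft_force: [-1.7, 2.0, 0.3]
finger_gap: 18.3
```

send_rows:
  plan: [-0.2,0,-0.8,0,0.1,2.5,10,-0.2,0,-0.8,0,0,2.5,10]

```text
time: 42.48
tool_pos: [553.3, -254.4, 135.0]
tcp_rot: [[0.504, 0.863, -0.004], [0.864, -0.504, -0.0], [-0.002, -0.003, -1.0]]
ft_force: [-0.9, 2.6, 0.9]
finger_gap: 18.4
```

send_rows:
  plan: [-0.2,0,-0.8,0,0.1,2.5,10,-0.2,0,-0.8,0,0,2.5,10]

```text
time: 42.65
tool_pos: [553.0, -254.4, 133.2]
tcp_rot: [[0.423, 0.906, -0.006], [0.906, -0.423, -0.001], [-0.003, -0.005, -1.0]]
ft_force: [0.0, -0.2, -0.0]
finger_gap: 18.6
```

```bash
python3 - <<'E'
from h import *
show()
E
```

```text
t 42.65 pos [ 553.  -254.4  133.2] yaw 64.97 tilt [-0.33 -0.04] F [ 0.  -0.2 -0. ] T [0.36 0.14 0.03] gap 18.6
```

send_rows:
  plan: [0,0,-2,0,-0.3,0,10,0,0,-2,0,0,0,10]

```text
time: 42.82
tool_pos: [553.1, -254.4, 128.9]
tcp_rot: [[0.422, 0.907, 0.0], [0.907, -0.422, -0.001], [-0.001, 0.0, -1.0]]
ft_force: [-2.5, 1.9, 0.7]
finger_gap: 18.4
```

```bash
python3 - <<'E'
from h import *
show()
E
```

```text
t 42.82 pos [ 553.1 -254.4  128.9] yaw 65.04 tilt [ 0.01 -0.05] F [-2.5  1.9  0.7] T [0.54 0.42 0.05] gap 18.4
```

send_rows:
  plan: [-0.3,0.3,-3,0,0,0,10,0,0,-3,0,0,0,10,0,0,-3,0,0,0,10]

```text
time: 43.07
tool_pos: [552.6, -254.1, 119.0]
tcp_rot: [[0.425, 0.905, 0.0], [0.905, -0.425, -0.001], [-0.001, 0.0, -1.0]]
ft_force: [-2.1, 2.6, 1.8]
finger_gap: 18.4
```

```bash
python3 - <<'E'
from h import *
show()
E
```

```text
t 43.07 pos [ 552.6 -254.1  119. ] yaw 64.84 tilt [ 0.01 -0.05] F [-2.1  2.6  1.8] T [0.45 0.47 0.02] gap 18.4
```

send_rows:
  plan: [0,0.3,-3,0,0,0,10,0,0,-3,0,0,0,10,0,0,-2,0,0,0,10]

```text
time: 43.32
tool_pos: [552.4, -253.9, 110.1]
tcp_rot: [[0.426, 0.905, -0.0], [0.905, -0.426, -0.001], [-0.001, 0.0, -1.0]]
ft_force: [-8.2, 4.9, 26.7]
finger_gap: 18.6
```

```bash
python3 - <<'E'
from h import *
show()
E
```

```text
t 43.32 pos [ 552.4 -253.9  110.1] yaw 64.76 tilt [-0.02 -0.06] F [-8.2  4.9 26.7] T [ 0.88  1.51 -0.06] gap 18.6
```

send_rows:
  plan: [0,0,0.5,0,0,0,10,0,0,0,0,0,0,34,0,0,0,0,0,0,34,0,0,0,0,0,0,34,0,0,0,0,0,0,34]

```text
time: 43.73
tool_pos: [552.9, -254.4, 110.3]
tcp_rot: [[0.427, 0.904, 0.001], [0.904, -0.427, -0.002], [-0.002, 0.002, -1.0]]
ft_force: [-0.3, -0.2, -0.3]
finger_gap: 33.2
```

send_rows:
  plan: [0,0,15,0,0,0,34,0,0,30,0,0,0,34,0,0,35,0,0,0,34,0,0,35,0,0,0,34,-30,0,30,0,0,3,50,-35,0,0,0,0,3,50,-35,20,0,0,0,3,60,-35,30,0,0,0,3,60]

```text
time: 44.4
tool_pos: [420.4, -207.6, 265.0]
tcp_rot: [[0.224, 0.975, 0.001], [0.975, -0.224, -0.005], [-0.004, 0.002, -1.0]]
ft_force: [0.0, 0.2, 1.5]
finger_gap: 55.9
```

```bash
python3 - <<'E'
from h import *
show()
s=snap('wrist','w26.png'); t=snap('top','t26.png'); c=snap('scene','s26.png')
for cc in R:
  for n,q in (('wrist',s),('top',t),('scene',c)):
    for a,r,k in blobs(q,cc,60)[:2]:
        m=np.zeros(q['range_z'].shape,np.uint8); cv2.drawContours(m,[k],-1,1,-1)
        P=cloud(q)[m>0]; h=P[:,2]; h=h[(h>120)&(h<190)]
        if len(h)>30: print(cc,n,'top height median %.1f p90 %.1f'%(np.median(h),np.percentile(h,90)),len(h))
E
```

```text
t 44.40 pos [ 420.4 -207.6  265. ] yaw 77.07 tilt [ 0.03 -0.26] F [0.  0.2 1.5] T [-0.05  0.04  0.04] gap 55.9
red wrist top height median 138.2 p90 139.2 498
red top top height median 138.9 p90 141.6 305
red scene top height median 135.9 p90 141.3 149
yellow wrist top height median 138.2 p90 139.1 597
yellow top top height median 139.2 p90 141.9 270
yellow scene top height median 138.8 p90 141.7 93
blue top top height median 139.2 p90 141.7 248
blue scene top height median 138.8 p90 141.8 111
green top top height median 139.3 p90 142.2 191
```

View pics/t26.png

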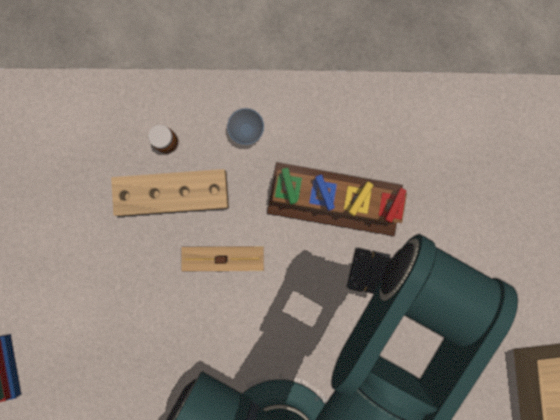

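View pics/s26.png

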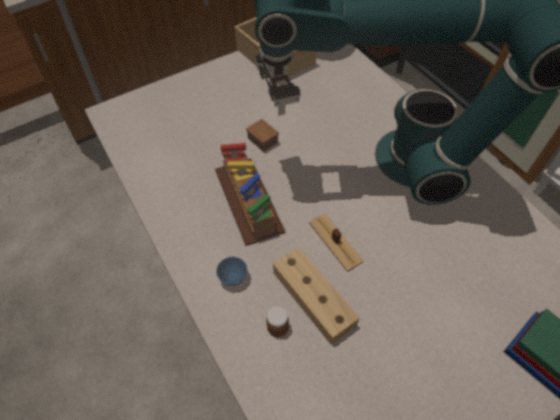

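All four posts are home, with their tops at about 139 mm. The ledge has been knocked: it was at pixel (211,258) and is now at (222,259). I'll go and look at it.

send_rows:
  plan: [0,36,0,0,0,1.5,60,0,36,0,0,0,1.5,60,2,36,0,0,0,1.5,60,2,36,0,0,0,1.5,60,4,36,0,0,0,1.5,60,5,36,0,0,0,1.5,60,5,36,0,0,0,1.5,60,5,36,0,0,0,1.5,60]

```text
time: 45.22
tool_pos: [445.2, 87.3, 271.9]
tcp_rot: [[0.024, 1.0, 0.009], [1.0, -0.024, -0.007], [-0.007, 0.009, -1.0]]
ft_force: [0.1, -0.8, -0.0]
finger_gap: 60.2
```

send_rows:
  plan: [5,20,0,0,0,0,60,0,0,0,0,0,0,60,0,0,0,0,0,0,60]

```text
time: 45.47
tool_pos: [452.1, 114.8, 272.7]
tcp_rot: [[0.017, 1.0, 0.008], [1.0, -0.017, -0.006], [-0.006, 0.008, -1.0]]
ft_force: [-0.1, -0.5, 0.2]
finger_gap: 59.9
```

```bash
python3 - <<'E'
from h import *
show()
s=snap('wrist','w27.png')
E
```

```text
t 45.47 pos [452.1 114.8 272.7] yaw 89.05 tilt [ 0.45 -0.35] F [-0.1 -0.5  0.2] T [-0.    0.01 -0.01] gap 59.9
```

View pics/w27.png

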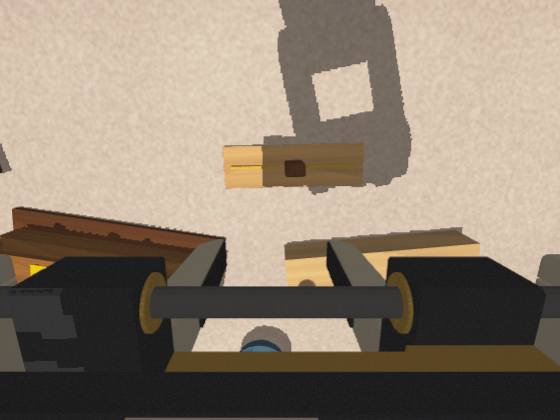

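The ledge spans columns 223–363 and rows 143–189, with the grip block at about (295,168). I'll extract it from the depth cloud and by casting rays.

```bash
cat >> h.py <<'E'
def ledge(s,box=(300,560,-200,320),zb=(6,14)):
    C=cloud(s); x,y,z=C[...,0],C[...,1],C[...,2]
    out={}
    ok=(s['range_z']>0)&(x>box[0])&(x<box[1])&(y>box[2])&(y<box[3])
    for nm,lo,hi in (('board',)+zb,('block',50,70)):
        m=(ok&(z>lo)&(z<hi)).astype(np.uint8); 
        if nm=='board': m=cv2.morphologyEx(m,cv2.MORPH_CLOSE,np.ones((9,9)))
        n,lab,sta,cen=cv2.connectedComponentsWithStats(m)
        if n<2: print(nm,'none');continue
        i=1+np.argmax(sta[1:,4]); mm=lab==i
        zz=np.median(z[mm&(z>lo)&(z<hi)])
        cs,_=cv2.findContours(mm.astype(np.uint8),cv2.RETR_EXTERNAL,cv2.CHAIN_APPROX_NONE)
        k=max(cs,key=cv2.contourArea).reshape(-1,2)
        P=onplane(s,k,zz)[:,:2]
        r=cv2.minAreaRect(P.astype(np.float32)); b=cv2.boxPoints(r)
        e=b[1]-b[0];f=b[2]-b[1];L=e if np.hypot(*e)>np.hypot(*f) else f
        an=np.degrees(np.arctan2(L[1],L[0]))%180
        print(nm,'area',sta[i,4],'z %.1f'%zz,'ctr',np.round(r[0],1),'size',np.round(r[1],1),'long axis ang %.1f'%an,'px',np.round(cen[i],1))
        out[nm]=(r,an,cen[i])
    return out
E
python3 - <<'E'
from h import *
s=snap('wrist'); show()
a=ledge(s)
t=snap('top'); b=ledge(t)
E
```

```text
t 45.57 pos [451.9 113.6 272.7] yaw 88.94 tilt [ 0.46 -0.35] F [-0.4 -0.1  0.3] T [ 0.03 -0.02  0.  ] gap 59.8
board area 5532 z 9.5 ctr [427.7 138.5] size [ 59.9 199.5] long axis ang 90.6 px [293.  164.7]
block area 765 z 59.3 ctr [546.8 274.2] size [24.  92.1] long axis ang 94.8 px [394.  253.4]
board area 1322 z 11.8 ctr [528.3 -70. ] size [259.7  61.3] long axis ang 89.5 px [311.6 216. ]
block area 625 z 60.4 ctr [548.9 223.4] size [ 23.3 195.4] long axis ang 90.3 px [178.5 206.4]
```

send_rows:
  plan: [-8,8,-30,0.3,0.4,1.5,50,-8,8,-35,0,0,0,50,-4,6,-35,0,0,0,50,0,0,-30,0,0,0,50,0,0,-15,0,0,0,50,0,0,0,0,0,0,50,0,0,0,0,0,0,50]

```text
time: 46.2
tool_pos: [431.8, 128.1, 124.7]
tcp_rot: [[0.005, 1.0, 0.006], [1.0, -0.005, -0.001], [-0.001, 0.006, -1.0]]
ft_force: [-0.2, -0.3, 1.1]
finger_gap: 50.0
```

```bash
python3 - <<'E'
from h import *
s=snap('wrist','w28.png'); show()
a=ledge(s,box=(380,480,20,300))
E
```

```text
t 46.25 pos [432.  128.1 125. ] yaw 89.69 tilt [ 0.37 -0.04] F [-0.1  0.2 -0.4] T [0.07 0.07 0.03] gap 49.8
board area 11554 z 9.5 ctr [427.6 138.8] size [ 60.2 199.3] long axis ang 90.6 px [286.  200.9]
block area 708 z 59.2 ctr [426.4 138.5] size [25.1 18.4] long axis ang 89.8 px [287.8 215. ]
```

View pics/w28.png

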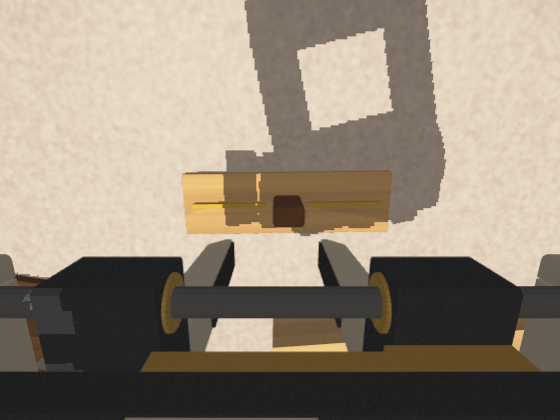

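send_rows:
  plan: [-4,8,-8,0,0.4,0.9,50,-1,3,-12,0,0,0,50,0,1,-15,0,0,0,50,0,0,-8,0,0,0,50,0,0,0,0,0,0,50,0,0,0,0,0,0,50]

```text
time: 46.75
tool_pos: [428.9, 141.5, 83.8]
tcp_rot: [[-0.01, 1.0, 0.006], [1.0, 0.01, 0.001], [0.001, 0.006, -1.0]]
ft_force: [-0.3, -1.1, 0.4]
finger_gap: 50.0
```

send_rows:
  plan: [-1,-3,-15,0,0.4,0,50,-0.5,0,-15,0,0,0,50,0,0,-12,0,0,0,50,0,0,-6,0,0,0,50,0,0,0,0,0,0,50,0,0,0,0,0,0,50]

```text
time: 47.25
tool_pos: [427.9, 138.1, 33.4]
tcp_rot: [[-0.011, 1.0, -0.0], [1.0, 0.011, 0.002], [0.002, -0.0, -1.0]]
ft_force: [-0.0, 1.0, 0.4]
finger_gap: 50.0
```

send_rows:
  plan: [-0.5,-0.5,-6,0,0,0,50,0,0,-2,0,0,0,50,0,0,0,0,0,0,50,0,0,0,0,0,0,20,0,0,0,0,0,0,20,0,0,0,0,0,0,20,0,0,0,0,0,0,20,0,0,0,0,0,0,20]

```text
time: 47.92
tool_pos: [428.5, 137.8, 26.8]
tcp_rot: [[-0.011, 1.0, 0.003], [1.0, 0.011, 0.003], [0.003, 0.003, -1.0]]
ft_force: [-0.7, 1.0, -2.0]
finger_gap: 26.0
```

send_rows:
  plan: [0,0,8,0,0,0,20,0,0,20,0,0,0,20,0,0,25,0,0,0,20,0,0,15,0,0,0,20,0,0,0,0,0,0,20]

```text
time: 48.33
tool_pos: [426.4, 137.3, 97.2]
tcp_rot: [[-0.011, 1.0, -0.002], [1.0, 0.011, 0.001], [0.001, -0.002, -1.0]]
ft_force: [1.4, -0.5, -2.6]
finger_gap: 25.8
```

```bash
python3 - <<'E'
from h import *
s=snap('wrist','w29.png'); show()
E
```

```text
t 48.38 pos [426.2 137.2  95.8] yaw 90.62 tilt [-0.17  0.06] F [ 0.4  0.5 -3.8] T [ 0.08 -0.02 -0.02] gap 25.7
```

View pics/w29.png

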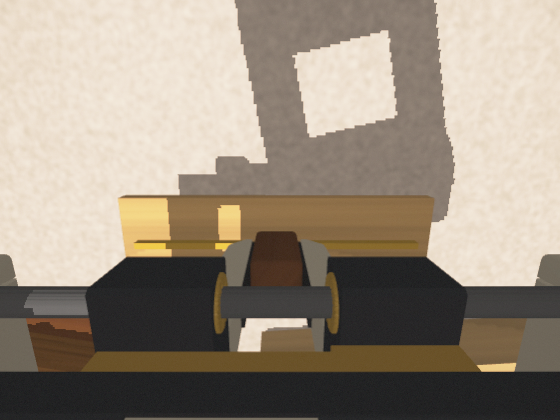

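send_rows:
  plan: [2,-30,0,0,0,-1.2,20,4,-36,0,0,0,-1.2,20,4,-36,0,0,0,-1.2,20,4,-36,0,0,0,-1.2,20,4,-36,0,0,0,-1.2,20,4,-36,0,0,0,-1.2,20,4,-25,0,0,0,-1.2,20,0,0,0,0,0,0,20]

```text
time: 49.05
tool_pos: [447.6, -106.2, 87.5]
tcp_rot: [[0.136, 0.991, -0.009], [0.991, -0.136, 0.003], [0.002, -0.01, -1.0]]
ft_force: [1.0, 0.8, -3.5]
finger_gap: 25.8
```

```bash
python3 - <<'E'
from h import *
s=snap('wrist','w30.png'); show()
E
```

```text
t 49.10 pos [ 447.3 -104.8   87.2] yaw 82.24 tilt [-0.57  0.23] F [-0.9  1.3 -3.5] T [-0.05  0.01  0.01] gap 26.0
```

View pics/w30.png

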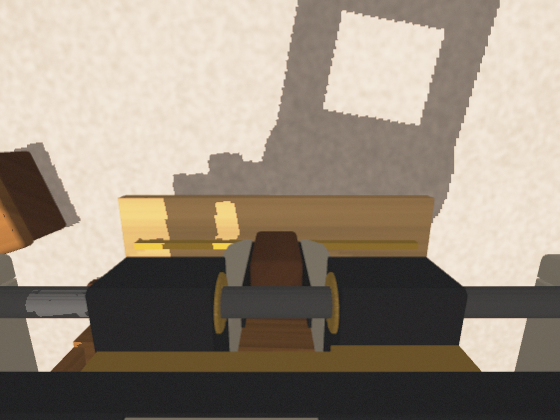

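send_rows:
  plan: [7,-8,-12,-0.2,-0.6,-1.8,20,3,-6,-15,0,0,0,20,0,0,-12,0,0,0,20,0,0,-6,0,0,0,20,0,0,0,0,0,0,20,0,0,0,0,0,0,20]

```text
time: 49.6
tool_pos: [455.4, -115.7, 36.0]
tcp_rot: [[0.166, 0.986, -0.004], [0.986, -0.166, 0.004], [0.003, -0.005, -1.0]]
ft_force: [0.2, -0.2, -3.9]
finger_gap: 26.1
```

```bash
python3 - <<'E'
from h import *
show()
E
```

```text
t 49.60 pos [ 455.4 -115.7   36. ] yaw 80.46 tilt [-0.24  0.21] F [ 0.2 -0.2 -3.9] T [ 0.04  0.06 -0.01] gap 26.1
```

send_rows:
  plan: [4,-1.6,-4,-0.2,-0.2,0,20,0,0,-3,0,0,0,20,0,0,0,0,0,0,20,0,0,0,0,0,0,20]

```text
time: 49.93
tool_pos: [460.4, -116.3, 29.8]
tcp_rot: [[0.164, 0.986, 0.001], [0.986, -0.164, -0.001], [-0.0, 0.001, -1.0]]
ft_force: [0.3, -0.2, -3.7]
finger_gap: 25.5
```

```bash
python3 - <<'E'
from h import *
show()
E
```

```text
t 49.93 pos [ 460.4 -116.3   29.8] yaw 80.57 tilt [ 0.08 -0.03] F [ 0.3 -0.2 -3.7] T [ 0.03 -0.07  0.02] gap 25.5
```

Now I'll lower it to about 1 mm above the table and slide it along the stand's x axis towards the base edge.

send_rows:
  plan: [2,-1,-1.5,0,0,-0.2,20,3,-0.5,0,0,0,0,20,2,-0.4,0,0,0,0,20,0,0,0,0,0,0,20]

```text
time: 50.27
tool_pos: [468.6, -118.5, 29.1]
tcp_rot: [[0.168, 0.986, 0.003], [0.986, -0.168, -0.001], [-0.001, 0.003, -1.0]]
ft_force: [0.2, 0.5, -2.4]
finger_gap: 25.9
```

```bash
python3 - <<'E'
from h import *
show()
E
```

```text
t 50.27 pos [ 468.6 -118.5   29.1] yaw 80.35 tilt [ 0.17 -0.06] F [ 0.2  0.5 -2.4] T [0.02 0.01 0.01] gap 25.9
```

send_rows:
  plan: [2,-0.4,-1.5,0,0.2,0,20,2,-0.4,-0.5,0,0,0,20,1,-0.2,0,0,0,0,20,0,0,0,0,0,0,20]

```text
time: 50.6
tool_pos: [474.4, -119.8, 27.0]
tcp_rot: [[0.168, 0.986, -0.001], [0.986, -0.168, -0.001], [-0.001, -0.001, -1.0]]
ft_force: [-0.2, -0.0, -2.3]
finger_gap: 25.8
```

```bash
python3 - <<'E'
from h import *
show()
E
```

```text
t 50.60 pos [ 474.4 -119.8   27. ] yaw 80.34 tilt [-0.05 -0.06] F [-0.2 -0.  -2.3] T [-0.   -0.01 -0.02] gap 25.8
```

send_rows:
  plan: [1.5,-0.3,0,0,0,0,20,1.5,-0.3,0,0,0,0,20]

```text
time: 50.77
tool_pos: [477.4, -120.4, 27.0]
tcp_rot: [[0.168, 0.986, -0.001], [0.986, -0.168, -0.001], [-0.001, -0.001, -1.0]]
ft_force: [-0.5, 0.8, -3.7]
finger_gap: 26.2
```

send_rows:
  plan: [1,-0.2,0,0,0,0,20,1,-0.2,0,0,0,0,20]

```text
time: 50.93
tool_pos: [479.7, -120.8, 27.0]
tcp_rot: [[0.168, 0.986, -0.001], [0.986, -0.168, -0.001], [-0.001, -0.001, -1.0]]
ft_force: [1.3, -0.7, -2.9]
finger_gap: 25.9
```

```bash
python3 - <<'E'
from h import *
show()
E
```

```text
t 50.93 pos [ 479.7 -120.8   27. ] yaw 80.34 tilt [-0.06 -0.06] F [ 1.3 -0.7 -2.9] T [ 0.02  0.02 -0.02] gap 25.9
```

send_rows:
  plan: [0.8,-0.1,0,0,0,0,20,0.5,-0.1,0,0,0,0,20]

```text
time: 51.1
tool_pos: [481.2, -121.1, 27.0]
tcp_rot: [[0.168, 0.986, -0.001], [0.986, -0.168, -0.001], [-0.001, -0.001, -1.0]]
ft_force: [-1.7, 0.8, -2.6]
finger_gap: 25.9
```

send_rows:
  plan: [0.6,-0.1,0,0,0,0,20]

```text
time: 51.18
tool_pos: [481.4, -121.1, 27.0]
tcp_rot: [[0.168, 0.986, -0.002], [0.986, -0.168, -0.001], [-0.001, -0.002, -1.0]]
ft_force: [-11.6, 1.2, 6.0]
finger_gap: 25.7
```

send_rows:
  plan: [0.6,-0.1,0,0,0,0,20]

```text
time: 51.27
tool_pos: [481.4, -121.1, 27.1]
tcp_rot: [[0.168, 0.986, -0.004], [0.986, -0.168, -0.0], [-0.001, -0.004, -1.0]]
ft_force: [-8.4, 1.0, 4.1]
finger_gap: 26.3
```

Contact with the base edge at x = 481.4 (−11.6 N). I'll ease it down and release.

send_rows:
  plan: [0,0,-0.5,0,0,0,20,0.3,0,0,0,0,0,20]

```text
time: 51.43
tool_pos: [481.4, -121.1, 27.0]
tcp_rot: [[0.168, 0.986, -0.005], [0.986, -0.168, -0.0], [-0.001, -0.005, -1.0]]
ft_force: [-4.7, -0.2, -1.6]
finger_gap: 25.9
```

```bash
python3 - <<'E'
from h import *
show()
E
```

```text
t 51.43 pos [ 481.4 -121.1   27. ] yaw 80.31 tilt [-0.31 -0.01] F [-4.7 -0.2 -1.6] T [ 0.28  0.7  -0.2 ] gap 25.9
```

send_rows:
  plan: [0,0,0,0,0,0,45,0,0,0,0,0,0,45,0,0,0,0,0,0,45,0,0,0,0,0,0,45]

```text
time: 51.77
tool_pos: [482.4, -121.4, 27.7]
tcp_rot: [[0.168, 0.986, -0.003], [0.986, -0.168, -0.001], [-0.001, -0.002, -1.0]]
ft_force: [0.9, 0.5, -1.6]
finger_gap: 43.9
```

send_rows:
  plan: [0,0,15,0,0,0,45,0,0,25,0,0,0,45,0,0,35,0,0,0,45,0,0,35,0,0,0,45,-5,0,35,0,0,0,45,-25,0,25,0,0,0,45,-25,0,20,0,0,0,45,0,0,0,0,0,0,45]

```text
time: 52.43
tool_pos: [423.6, -120.2, 225.1]
tcp_rot: [[0.167, 0.986, -0.005], [0.986, -0.167, -0.0], [-0.001, -0.005, -1.0]]
ft_force: [-1.8, 0.0, 1.0]
finger_gap: 45.4
```

```bash
python3 - <<'E'
from h import *
s=snap('wrist','w31.png'); t=snap('top','t31.png'); c=snap('scene','s31.png'); show()
cv2.imwrite('pics/a31.png',cv2.resize(c['color'][130:250,190:320],(650,600),interpolation=cv2.INTER_CUBIC)[:,:,::-1])
E
```

```text
t 52.58 pos [ 425.  -120.   219.8] yaw 80.40 tilt [-0.58  0.1 ] F [-0.3  1.  -0.6] T [0.01 0.03 0.02] gap 44.8
```

View pics/w31.png

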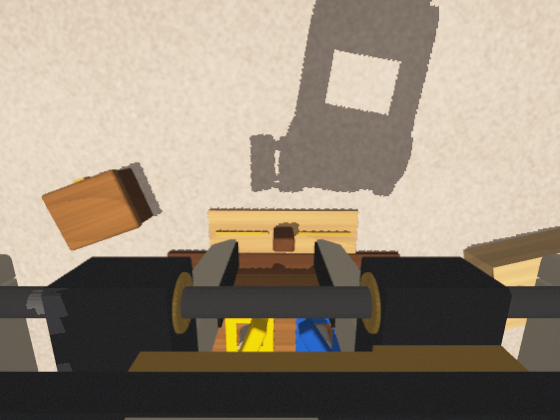

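View pics/a31.png

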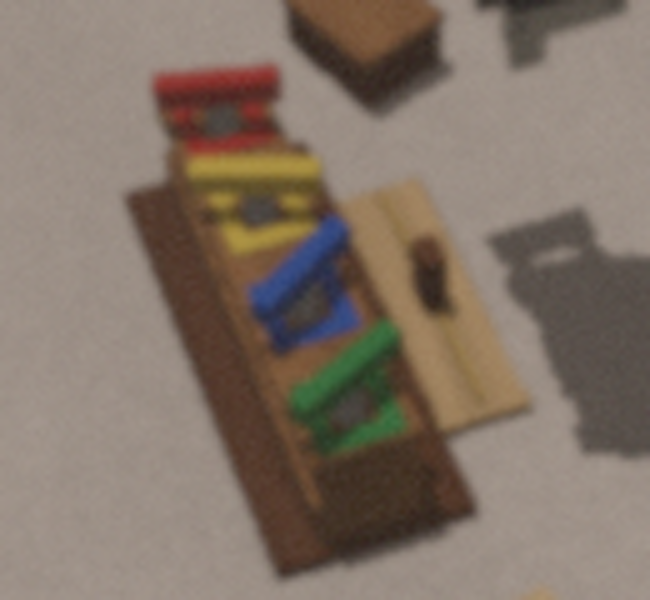

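send_rows:
  plan: [25,0,30,0,-0.6,0,45,30,0,30,0,0,0,45,15,0,0,0,0,0,45,0,0,0,0,0,0,45,0,0,0,0,0,0,45]

```text
time: 53.0
tool_pos: [498.1, -118.9, 271.2]
tcp_rot: [[0.166, 0.986, -0.013], [0.986, -0.166, 0.006], [0.004, -0.014, -1.0]]
ft_force: [0.0, 0.8, 0.2]
finger_gap: 45.1
```

```bash
python3 - <<'E'
from h import *
s=snap('wrist','w32.png'); show()
C=cloud(s)
a=ledge(s,box=(400,515,-250,20),zb=(7,10.9))
E
```

```text
t 53.05 pos [ 497.7 -118.9  270.5] yaw 80.42 tilt [-0.79  0.37] F [-0.  -0.7 -1.9] T [ 0.03 -0.01  0.04] gap 45.2
board area 6122 z 9.5 ctr [ 475.7 -134.1] size [231.4  79.9] long axis ang 89.3 px [262.6 177.3]
block area 296 z 59.1 ctr [ 480.2 -120.4] size [25.6 17.9] long axis ang 80.5 px [271.1 178.8]
```

View pics/w32.png

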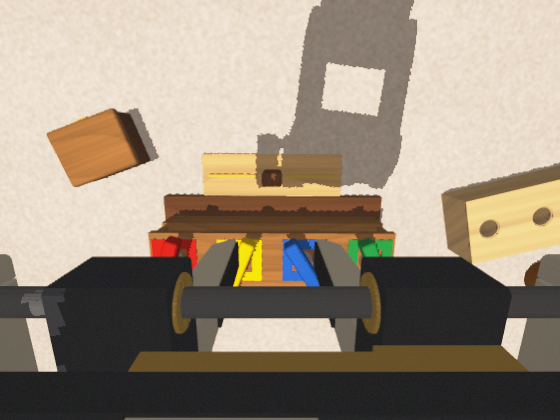

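```bash
python3 - <<'E'
from h import *
s=snap('wrist'); show()
cv2.imwrite('pics/a33.png',cv2.resize(s['color'][145:225,150:400],(800,256*1),interpolation=cv2.INTER_CUBIC)[:,:,::-1])
hsv=cv2.cvtColor(s['color'],cv2.COLOR_RGB2GRAY).astype(float)
# edge row (strongest downward darkening) for columns
for u in (172,182,192,215,235,255,300,320,335,350,365,375):
    col=hsv[185:208,u]; g=np.diff(col); r=185+np.argmin(g)+0.5
    p=onplane(s,[[u,r]],11)[0]; d=(p[:2]-[573.7,-136.6])@np.array([.986,-.167])
    print(u,r,np.round(p[:2],1),'stand-x %.1f'%d)
E
```

```text
t 53.10 pos [ 497.1 -118.9  270.8] yaw 80.40 tilt [-0.77  0.37] F [-0.7 -0.3  0.4] T [ 0.03 -0.01 -0.01] gap 45.0
172 194.5 [ 483.7 -267.6] stand-x -66.9
182 194.5 [ 486.1 -253.3] stand-x -66.9
192 194.5 [ 488.5 -239. ] stand-x -66.9
215 195.5 [ 495.5 -206.3] stand-x -65.5
235 195.5 [ 500.3 -177.6] stand-x -65.5
255 195.5 [ 505.2 -148.9] stand-x -65.5
300 195.5 [516.1 -84.3] stand-x -65.6
320 195.5 [520.9 -55.5] stand-x -65.6
335 195.5 [524.5 -34. ] stand-x -65.6
350 195.5 [528.2 -12.4] stand-x -65.6
365 195.5 [531.8   9.2] stand-x -65.7
375 195.5 [534.2  23.7] stand-x -65.7
```

View pics/a33.png

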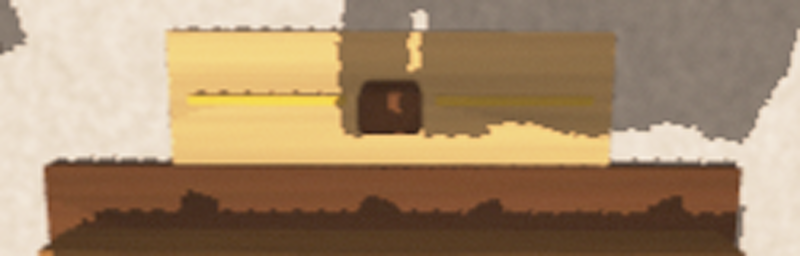

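```bash
python3 - <<'E'
from h import *
c=snap('scene')
for cc in R:
    for a,r,k in blobs(c,cc,60)[:2]:
        m=np.zeros(c['range_z'].shape,np.uint8); cv2.drawContours(m,[k],-1,1,-1)
        h=cloud(c)[m>0][:,2]; h=h[(h>120)&(h<190)]
        if len(h)>25: print(cc,'%.1f'%np.median(h),len(h))
show(); print(bot.sign_off())
E
```

```text
red 135.4 151
yellow 138.2 110
blue 139.0 109
green 138.7 118
t 53.15 pos [ 496.9 -119.   271.4] yaw 80.39 tilt [-0.72  0.35] F [-0.5 -0.7 -0.3] T [0.03 0.02 0.06] gap 44.8
the job is handed in; nothing more can be done
None
```

All four posts were there. I took green, yellow, blue and red in turn out of the rack and dropped each one home at the hole with its own colour. Then I laid the ledge along the stand's front edge and handed the job in at about 53 s.

- **Posts:** before the ledge went down, the crossbar tops measured about 138–139 mm, where 139 mm means fully home. In the last check yellow, blue and green read 138–139 mm and red read 135.4 mm. That red reading comes from the scene camera only, probably because it also catches the bar's side. The top and wrist cameras had red at 138–139 mm, and I felt it bottom out at about 27 N.
- **Ledge:** it had been knocked a few centimetres before I picked it up, so I measured it again and slid it against the base until it touched, at about 12 N. The last wrist picture shows no visible gap, the edges parallel, and the ledge centred to within about 2 mm. One edge reading, on the bare base beside the ledge, differed by one pixel (about 1.4 mm).
- **Problems on the way:** I turned the yellow post past its slot and it slipped about 4° in the grip, so I turned it back and it went home. The red post brushed the deck edge at about 6 N before going in.
- **Bowl, trinket box and jar:** I never went near them. I did not measure their positions before and after.

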